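# Seat a module and lower the scope nose on it with the outer coarse ring only

## Task

Push the metal module along its channel under the scope head until it is fully home against the end stop. Then turn only the outer (coarse) ring of the two concentric knobs, clockwise, to bring the spring nose down until it bears on the module with about 10 newtons, never more than 20; the inner (fine) knob must stay as it is set. Do not touch the scope head, leave the small things around the gauge alone, and let go.

Things in the scene. Friction and masses are not known exactly. Their poses are not given: they have to be found in the camera images.
- gauge: Contact inspection gauge, fixed to the bench: a grey base plate 210 (x) x 240 (y) x 12 mm thick. Origin: centre of the plate's underside; x points away from the operator along the channel, z up. At y = +55 mm it carries a channel along x; at y = -55 mm, x = 0 a white drive housing 92 x 92 mm, its top 55 mm above the bench, with the two concentric knobs on it.
- stop (a point): Middle of the top edge of the channel's steel end stop, on the face the module meets; at (45, 55, 28) mm on the gauge. The channel is 48 mm wide between two steel rails (6 mm high above the plate, 7 mm thick, gauge x = -105 to +45). Behind the stop stands a grey column, 90 mm above the bench, gauge x = 61 to 97.
- seat (a point): Point on the channel floor (12 mm above the bench) where the centre of the module's underside is when the module is fully home; at (5, 55, 12) mm on the gauge, axes as the gauge.
- module: Loose shielded module, a plain milled aluminium box 80 (x) x 44 (y) x 24 (z) mm, about 0.22 kg, lying in the channel 25 to 50 mm short of home. Origin: centre of its underside; x along the channel towards the stop.
- knob_axis (a point): Point on the upright common axis of the two knobs, at the top face of the outer ring (81 mm above the bench), at (0, -55, 81) mm on the gauge.
- coarse (a joint): Outer ring (coarse drive): black ribbed plastic, diameter 56 mm, from 57 to 81 mm above the bench. Value = angle in rad, 0 at the start, growing clockwise seen from above, stop at 1.5. Each rad lowers the scope head 12 mm. It turns with a dry friction of about 0.25 N m and stays where it is left; each newton of nose force adds 0.012 N m.
- fine (a joint): Inner knob (fine focus): plain aluminium, diameter 26 mm, from 81 to 98 mm above the bench, on the ring's axis. It moves only a lens inside and turns at a touch (0.004 N m). Value in rad, any value at the start, growing clockwise.
- fine_mark (a point): Point on the rim of the inner knob's top, 12 mm from the axis; turns with the inner knob.
- head: Scope head on the column: a black barrel of 28 mm diameter and 24 mm height on an arm that runs back to the column. Origin: centre of the barrel's underside, above (20, 55) mm of the gauge, 62 mm above the bench at the start; moves only up and down. A sprung nose, 18 mm in diameter, hangs from its underside.
- nose_spot (a point): Fixed point under the nose at the height of the module's top (36 mm above the bench), at (20, 55, 36) mm on the gauge. The nose's stick-out was set by hand and is not known: its underside starts about 5 to 13 mm above this point, so contact comes between 0.4 and 1.1 rad of the ring and must be felt. On the module the nose then gives 1 mm per 6 N: 0.14 rad of the ring for 10 N.
- spacer: Bystander: loose brass ring, 22 mm diameter, 8 mm high, on the plate's near right corner. Origin: centre of its underside.
- cap: Bystander: loose black cap, 24 mm diameter, 14 mm high, on the plate's far right corner. Origin: centre of its underside.
- screwdriver: Bystander: screwdriver 160 mm long lying left of the gauge. Origin near its middle.
- brush: Bystander: brush 150 mm long lying right of the gauge. Origin near its middle.
Mind the look-alikes: they are no part of the job. Of the things like the module, leave any that is green or orange; of the rest the smaller one is meant.

How it is judged:
By the outcome, as a careful person would: the job done as asked, in the order asked, and still so for the second after the job is handed in, with the robot touching nothing.
It also fails if it takes over 70 s, if anything falls off the work surface, if the arm or the gripper's body presses on something with over 40 N, if the wrist force passes 120 N, or if a joint passes its speed limit or range.

## Robot

A 6-joint arm with a two-finger parallel gripper is mounted at the origin on the work surface. World frame = base frame: x ahead of the robot, y to its left, z up, the work surface at z = 0. Lengths are in mm, angles in rad, forces in N, time in s.
With the tool pointing down it reaches from about 350 to 875 mm from the base axis. Payload 4.2 kg.
Tool frame: the origin (TCP) lies at the very end of the fingers, on their centre line; the grasp point (between the pads) lies 19 mm behind it; z points along the fingers, y is the direction in which the jaws open and shut (so a half turn about z gives the same grasp; the last joint's range is limited). The gripper opens to 85 mm and grips with 20 to 120 N. Pads are 22 mm wide; open, the fingers measure 114 mm over their backs; the gripper's body (76 mm by 85 mm) begins 54 mm behind the grasp point. The pads swing forward as they close: fully open they stand 13 mm farther back than shut.
Start: joints at [-1.054, 0.385, 0.008, 0, -1.194, -0.259], TCP at [159.363, -604.32, 201.912] pointing down, gripper open.
Joint ranges: [-3.14, 3.14], [-1.21, 2.06], [-1.07, 1.41], [-3.16, 2.05], [-2.99, -0.16], [-3.1, 3.1]. Speed limits (rad/s): [2.79, 2.79, 3.14, 3.14, 3.14, 3.14].

## Interface

Orientations are given as a unit quaternion [x, y, z, w].
In Python, from bench import read_state, get_image, camera_params, job_done gives the robot as it stands.
- The arm moves only by the tool send_rows, never from a script. Its arguments are lists of equal length, an entry for each row: "translation": the shift along the tool's x, y, z in m, a list of three; "yaw": the turn about the tool's z in degrees; "fingers": the closure in counts, from 0 (fully open) to 255 (shut). A call has 1 to 12 rows; each row is the pose to reach, as a shift and turn from the pose measured when the call began, along the tool's axes at that moment; what a row does not reach only later rows make up. A row lasts 1/10 s, in which the tool goes at most 50 mm and 8.59 degrees, less where a joint would pass 70% of its speed; a pose out of reach is approached as far as the arm can. A call with a gripper value outside its range is refused whole. The fingers move at their own pace and stop on an object; the grip force is fixed at half the most. Time passes only in rows, so rows that repeat a pose let the fingers close. It gives the time, the measured TCP pose, the force and the opening at its end, in the units of the state.
- read_state(): the state, without advancing time (a new reading comes with each control period).
- get_image(name): name is "scene" or "top" or "wrist"; returns the picture (384x512x3 uint8, blue, green, red); there is no depth.
- camera_params(name): a dict with "mtx" (3x3 intrinsics, pixels), "rvec" (rotation vector, rad) and "tvec" (3), from world to camera coordinates, as OpenCV has them; the wrist camera has in their place "tool_from_camera" (4x4, takes a point from camera to tool coordinates, whose origin is the TCP and whose axes are the flange's). Camera axes: x right, y down, z forward; pixel columns grow to the right and rows downward; lengths in mm; the calibration is good to about 2 mm. A picture is of the moment at which its call begins: read the wrist's pose just before it. camera_params takes no time and is no camera call.
- job_done(): hands the job in, once; it reports no verdict.
The state is a dict: "clock": time; "joints": joint angles; "joint_vel": joint speeds; "joint_efforts": joint torques, N m; "position": TCP position; "ee_rot": TCP orientation; "contact_force": force on the tool from outside, world axes, zero at the start; "wrist_torque": the same for the moment, N m; "gripper_width": finger opening in mm.
Only numpy, scipy, OpenCV 4.12 (cv2) and the standard library are available. Lean on these libraries where they do the work, as an engineer would, in place of code of your own. Each camera call takes 0.05 s, during which the arm holds its last target.

## Working session

There is one attempt and no reset: what is moved stays moved. The work goes in short steps, Python scripts to look and compute and a tool call to move; the robot and the scene stay as the last step left them, time stands still between calls to the robot, and variables do not carry over. Pictures are saved under pics/ and viewed, and the job is handed in when it is done.

Besides the shell and the picture viewer there is one more tool, called after ">>>" as name(argument=value, ...), one argument or row to a line, values as JSON. send_rows: Moves the arm, as the interface text tells. Its arguments: {"type":"object","properties":{"translation":{"type":"array","items":{"type":"array","items":{"type":"number"}}},"yaw":{"type":"array","items":{"type":"number"}},"fingers":{"type":"array","items":{"type":"number"}}},"required":["translation","yaw","fingers"]}

```bash
mkdir -p pics; ls
python3 - <<'E'
from bench import *
import cv2
print(read_state())
for n in("scene","top","wrist"):
    cv2.imwrite(f"pics/{n}0.png",get_image(n)); print(n,camera_params(n))
E
```

```text
pics
{'clock': 0.0, 'joints': array([-1.05442280e+00,  3.85573468e-01,  6.60366719e-03, -4.95237361e-04,
       -1.19401139e+00, -2.58603772e-01]), 'joint_vel': array([-0.00045043, -0.00053811, -0.00130274,  0.00016531, -0.00010893,
       -0.00040902]), 'joint_efforts': array([-2.77625850e-04, -3.92285728e+01,  1.88398200e+01,  4.18623358e+00,
       -4.66725411e-03, -9.69663176e-07]), 'position': array([ 159.17253681, -603.7072589 ,  200.80334578]), 'ee_rot': array([-1.28437670e-01,  9.91716955e-01,  1.09840502e-03, -1.99705005e-04]), 'contact_force': array([-0.55018033,  0.05595796,  0.75177565]), 'wrist_torque': array([0.01000512, 0.06995243, 0.04490537]), 'gripper_width': 85.48804237314556}
scene {'mtx': array([[348.40596564,   0.        , 251.60443842],
       [  0.        , 348.40596564, 194.45033706],
       [  0.        ,   0.        ,   1.        ]]), 'rvec': array([ 2.11131577,  0.9138926 , -0.44303225]), 'tvec': array([-384.52587775, -174.71614407, 1037.20051842])}
top {'mtx': array([[473.32931991,   0.        , 263.09078268],
       [  0.        , 473.32931991, 188.45800509],
       [  0.        ,   0.        ,   1.        ]]), 'rvec': array([ 2.11320161, -2.10776412,  0.19066622]), 'tvec': array([ 43.71616163, 546.57940703, 917.17478086])}
wrist {'mtx': array([[277.40404502,   0.        , 253.66795316],
       [  0.        , 277.40404502, 195.09695415],
       [  0.        ,   0.        ,   1.        ]]), 'tool_from_camera': array([[ 3.67662364e-04, -9.62009293e-01, -2.73016457e-01,
         6.96437410e+01],
       [ 9.99999715e-01,  1.73674387e-04,  7.34702544e-04,
        -5.08426555e-01],
       [-6.59374709e-04, -2.73016649e-01,  9.62009082e-01,
        -1.72262778e+02],
       [ 0.00000000e+00,  0.00000000e+00,  0.00000000e+00,
         1.00000000e+00]])}
```

View pics/scene0.png

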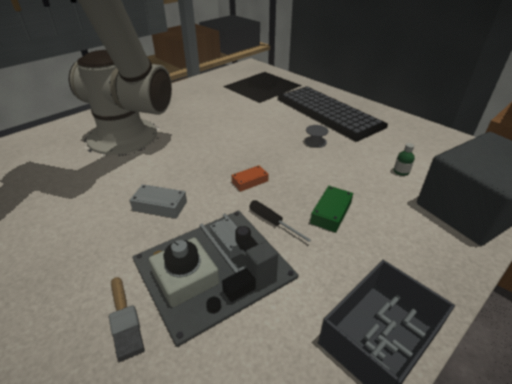

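View pics/top0.png

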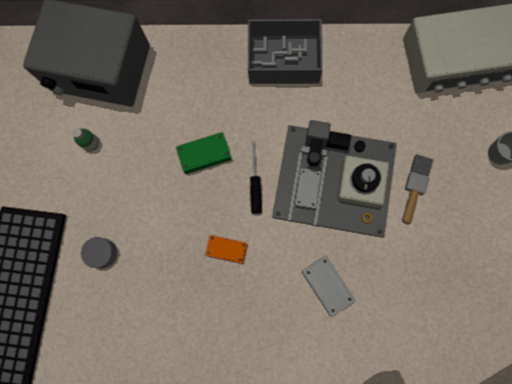

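View pics/wrist0.png

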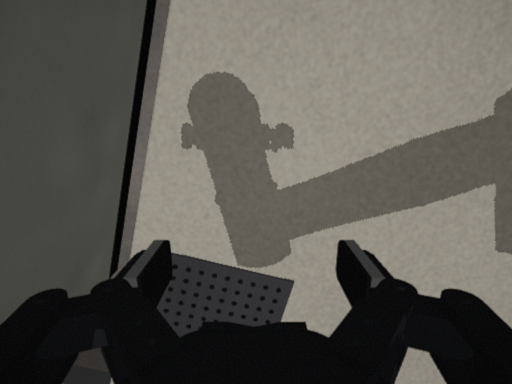

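```bash
cat > h.py <<'E'
import numpy as np, cv2
from bench import *
def ray(n,uv):
    p=camera_params(n); R=cv2.Rodrigues(p["rvec"])[0]; t=p["tvec"]
    c=-R.T@t
    q=cv2.undistortPoints(np.array([[uv]],float),p["mtx"],None)[0,0]
    return c,R.T@np.array([q[0],q[1],1])
def plane(n,uv,z):
    c,d=ray(n,uv); return c+d*(z-c[2])/d[2]
def proj(n,P):
    p=camera_params(n); return cv2.projectPoints(np.array(P,float).reshape(-1,1,3),p["rvec"],p["tvec"],p["mtx"],None)[0][:,0]
E
python3 - <<'E'
import cv2
im=cv2.imread("pics/top0.png")[115:245,265:405]
cv2.imwrite("pics/topc.png",cv2.resize(im,None,fx=4.5,fy=4.5,interpolation=cv2.INTER_CUBIC))
im=cv2.imread("pics/scene0.png")[205:345,125:305]
cv2.imwrite("pics/scenec.png",cv2.resize(im,None,fx=4,fy=4,interpolation=cv2.INTER_CUBIC))
E
```

```text
(no output)
```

View pics/topc.png

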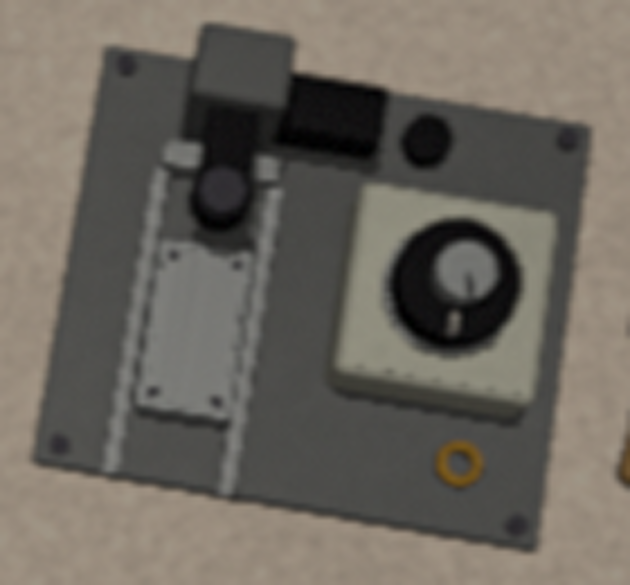

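View pics/scenec.png

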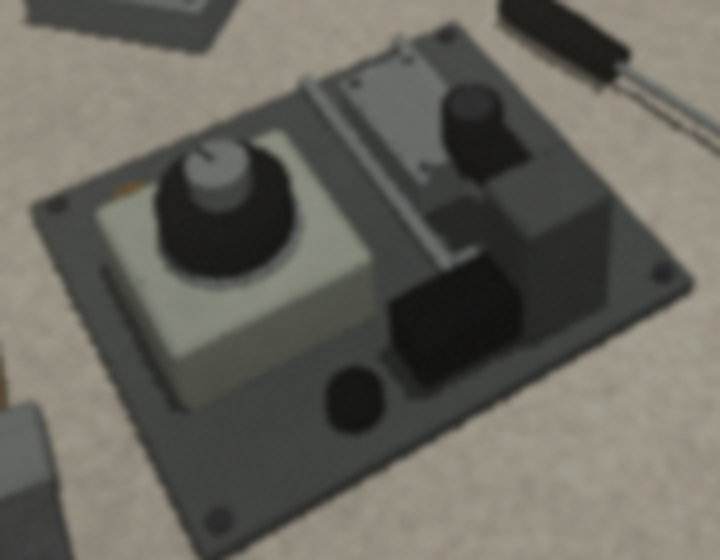

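```bash
cat >> h.py <<'E'
def fit(loc,W):
    # planar rigid fit loc(2)->world
    loc=np.array(loc,float)[:,:2];W=np.array(W,float)[:,:2]
    a=loc-loc.mean(0);b=W-W.mean(0)
    th=np.arctan2((a[:,0]*b[:,1]-a[:,1]*b[:,0]).sum(),(a*b).sum())
    R=np.array([[np.cos(th),-np.sin(th)],[np.sin(th),np.cos(th)]])
    o=W.mean(0)-R@loc.mean(0)
    return th,o,W-(loc@R.T+o)
E
python3 - <<'E'
from h import *
u=lambda x,y:((x+.5)/4.5-.5+265,(y+.5)/4.5-.5+115)
v=lambda x,y:((x+.5)/4-.5+125,(y+.5)/4-.5+205)
loc=[(105,120),(-105,120),(-105,-120),(105,-120)]
W=[plane("top",u(*p),12) for p in [(107,47),(35,463),(535,550),(590,127)]]
th,o,r=fit(loc,W);print("top",th,o,r.round(1))
W2=[plane("scene",v(*p),12) for p in [(693,282),(455,25),(33,205),(205,557)]]
th2,o2,r2=fit(loc,W2);print("scene",th2,o2,r2.round(1))
T=lambda th,o,p:(np.array([[np.cos(th),-np.sin(th)],[np.sin(th),np.cos(th)]])@np.array(p)+o)
for n,t_,o_ in(("t",th,o),("s",th2,o2)):
  print(n,"knob",T(t_,o_,(0,-55)),"seat",T(t_,o_,(5,55)),"stop",T(t_,o_,(45,55)))
# module top corners
def inv(th,o,p): return np.array([[np.cos(th),np.sin(th)],[-np.sin(th),np.cos(th)]])@(np.array(p)[:2]-o)
for p in[(163,240),(138,405),(228,420),(252,252)]:
  P=plane("top",u(*p),36);print("module",P.round(1),inv(th,o,P).round(1))
for p in[(455,285)]: print("ring",inv(th,o,plane("top",u(*p),81)))
for p in[(467,268)]: print("fine",inv(th,o,plane("top",u(*p),98)))
for p in[(217,162)]: print("fine s",inv(th2,o2,plane("scene",v(*p),98)))
for p in[(460,465)]: print("spacer",inv(th,o,plane("top",u(*p),20)))
for p in[(427,140)]: print("cap",inv(th,o,plane("top",u(*p),26)))
for p in[(222,190)]: print("head",inv(th,o,plane("top",u(*p),86)))
for z in (30,60): print("box",[inv(th,o,plane("top",u(*p),z)).round() for p in [(290,72),(387,88),(378,160),(277,147)]])
E
```

```text
top -0.17206555294845377 [ 574.43678688 -108.0350901 ] [[-1.2 -1.4]
 [ 0.7 -2.3]
 [ 1.5  1.8]
 [-1.   2. ]]
scene -0.17994283224517402 [ 577.94887658 -110.06600526] [[-2.4 -1.9]
 [ 1.9 -4. ]
 [ 2.2  2.6]
 [-1.7  3.3]]
t knob [ 565.01980985 -162.22291662] seat [588.77992996 -54.70335239] stop [628.18925834 -61.55206296]
s knob [ 568.10534348 -164.17797118] seat [592.7116793  -56.84890598] stop [632.06583634 -64.00783914]
module [594.3 -33.9  36. ] [ 6.9 76.4]
module [516.  -21.5  36. ] [-72.4  75.2]
module [509.1 -62.8  36. ] [-72.1  33.3]
module [588.5 -75.4  36. ] [ 8.3 34.6]
ring [ -2.59271707 -53.38511096]
fine [  1.51210195 -54.73814379]
fine s [ -1.59451824 -53.63084749]
spacer [-71.71328956 -77.07239368]
cap [ 79.31324273 -39.78042553]
head [21.39160996 55.26992935]
box [array([100.,  30.]), array([100., -17.]), array([ 64., -18.]), array([62., 30.])]
box [array([90., 32.]), array([ 90., -13.]), array([ 55., -14.]), array([53., 32.])]
```

The parts that look like the module, in the top view, are green (204,153), orange (227,249), a larger grey one lying loose (328,285), and the grey box in the channel (308,187). The one in the channel is the module: it measures 80x43 mm, is not coloured, and is smaller than the loose grey one. The enlarged crop confirms this. Next I move over the gauge for a closer look.

>>> send_rows(
  translation=[
    [-0.05,0.03,-0.05],
    [-0.1,0.06,-0.05],
    [-0.14,0.085,-0.05],
    [-0.18,0.11,-0.05],
    [-0.22,0.135,-0.05],
    [-0.26,0.16,-0.05],
    [-0.3,0.18,-0.05],
    [-0.34,0.205,-0.05],
    [-0.38,0.23,-0.05],
    [-0.42,0.25,-0.05],
    [-0.46,0.275,-0.05],
    [-0.5,0.3,-0.05],
  ],
  yaw=[2,4,6,8,10,12,14,16,18,20,22,24.7],
  fingers=[0,0,0,0,0,0,0,0,0,0,0,0],
)

```text
clock: 1.35
position: [567.4, -184.5, 251.3]
ee_rot: [0.087, 0.996, 0.001, -0.001]
contact_force: [0.1, -0.4, 0.0]
gripper_width: 85.4
```

>>> send_rows(
  translation=[
    [-0.025,0.035,0.01],
    [-0.055,0.077,0.03],
    [-0.055,0.077,0.03],
    [-0.055,0.077,0.03],
    [-0.055,0.077,0.03],
  ],
  yaw=[0,0,0,0,0],
  fingers=[0,0,0,0,0],
)

```text
clock: 1.85
position: [634.5, -118.8, 221.5]
ee_rot: [0.087, 0.996, 0.001, -0.001]
contact_force: [0.4, -1.0, 0.8]
gripper_width: 85.1
```

```bash
cat >> h.py <<'E'
from scipy.spatial.transform import Rotation as Ro
import json
def wshot(name):
    s=read_state(); im=get_image("wrist"); cv2.imwrite(f"pics/{name}.png",im)
    json.dump([list(s["position"]),list(s["ee_rot"])],open(f"pics/{name}.json","w")); return s,im
def wplane(name,uv,z):
    p,q=json.load(open(f"pics/{name}.json")); c=camera_params("wrist")
    T=np.eye(4);T[:3,:3]=Ro.from_quat(q).as_matrix();T[:3,3]=p
    M=T@c["tool_from_camera"]
    k=cv2.undistortPoints(np.array([[uv]],float),c["mtx"],None)[0,0]
    d=M[:3,:3]@np.array([k[0],k[1],1]);o=M[:3,3]
    return o+d*(z-o[2])/d[2]
def wproj(name,P):
    p,q=json.load(open(f"pics/{name}.json")); c=camera_params("wrist")
    T=np.eye(4);T[:3,:3]=Ro.from_quat(q).as_matrix();T[:3,3]=p
    M=np.linalg.inv(T@c["tool_from_camera"])
    return cv2.projectPoints(np.array(P,float).reshape(-1,1,3),cv2.Rodrigues(M[:3,:3])[0],M[:3,3],c["mtx"],None)[0][:,0]
E
python3 - <<'E'
from h import *
s,im=wshot("w1");print(s["position"],s["joints"],s["wrist_torque"])
cv2.imwrite("pics/w1b.png",cv2.resize(im,None,fx=1.5,fy=1.5,interpolation=cv2.INTER_CUBIC))
E
```

```text
[ 634.4995636  -118.77361051  221.5448426 ] [ 6.43476544e-02  4.09113629e-01  9.57944868e-02 -1.51510947e-03
 -1.25856774e+00 -1.80965040e+00] [-0.01791068  0.05599072 -0.00512741]
```

View pics/w1b.png

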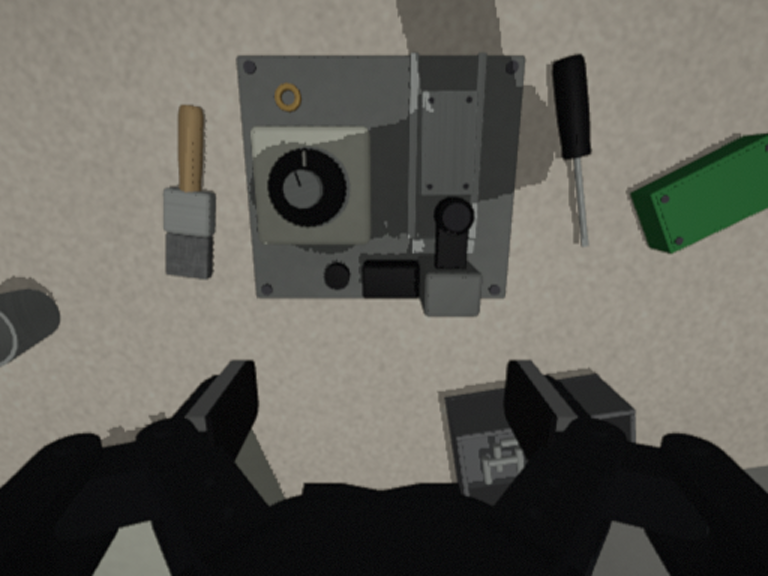

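Run:
```python
from h import *
im=cv2.imread("pics/w1.png")[25:215,150:360]
cv2.imwrite("pics/w1c.png",cv2.resize(im,None,fx=3.8,fy=3.1,interpolation=cv2.INTER_CUBIC)[:600])
u=lambda x,y:((x+.5)/1.5-.5,(y+.5)/1.5-.5)
loc=[(105,120),(-105,120),(-105,-120),(105,-120)]
W=[wplane("w1",u(*p),12) for p in [(505,297),(525,56),(237,56),(257,298)]]
th,o,r=fit(loc,W);print(th,o,r.round(1))
inv=lambda p:np.array([[np.cos(th),np.sin(th)],[-np.sin(th),np.cos(th)]])@(np.array(p)[:2]-o)
for n,p,z in[("m",(421,92),36),("m",(479,92),36),("m",(477,195),36),("m",(422,195),36),("ring",(307.5,187.5),81),("fine",(303,188),98),("head",(457,214),86)]:
    P=wplane("w1",u(*p),z);print(n,P.round(1),inv(P).round(1))
```

```text
-0.1734468257631145 [ 575.14632492 -108.22626858] [[-2.1 -1.2]
 [ 1.4 -1.8]
 [ 1.8  1.5]
 [-1.   1.5]]
m [509.6 -64.8  36. ] [-72.1  31.5]
m [517.5 -19.9  36. ] [-72.1  77.1]
m [595.8 -30.2  36. ] [ 6.9 80.4]
m [587.8 -75.6  36. ] [ 6.9 34.3]
ring [ 565.3 -161.1   81. ] [ -0.5 -53.8]
fine [ 565.2 -161.3   98. ] [ -0.7 -54. ]
head [602.6 -56.9  86. ] [18.2 55.3]
```

View pics/w1c.png

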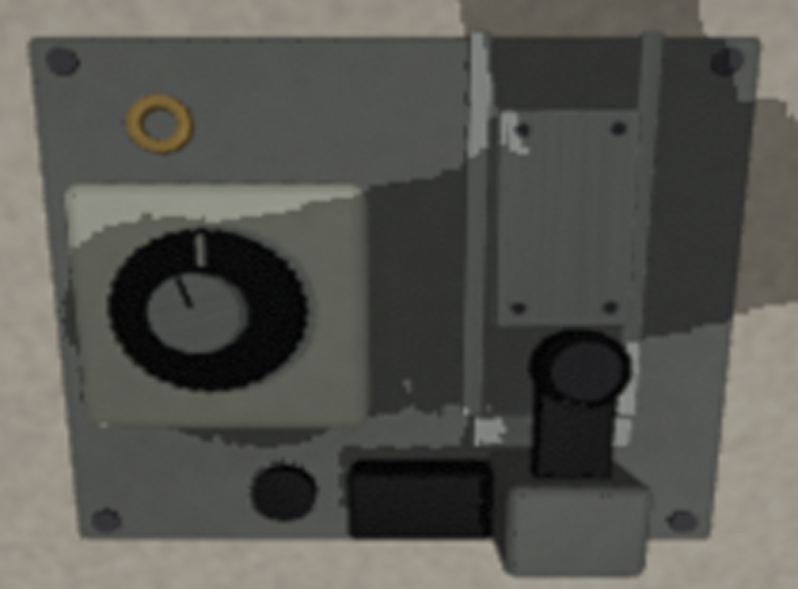

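>>> send_rows(
  translation=[
    [0.042,0.014,0],
    [0.085,0.028,0],
    [0.13,0.042,0],
    [0.17,0.055,0],
    [0.17,0.055,0.03],
    [0.17,0.055,0.07],
    [0.17,0.055,0.11],
    [0.17,0.055,0.15],
    [0.17,0.055,0.17],
    [0.17,0.055,0.18],
    [0.17,0.055,0.18],
    [0.17,0.055,0.18],
  ],
  yaw=[0,0,0,0,0,0,0,0,0,0,0,0],
  fingers=[255,255,255,255,255,255,255,255,255,255,255,255],
)

```text
clock: 3.1
position: [477.8, -35.3, 43.7]
ee_rot: [0.088, 0.996, 0.001, 0.001]
contact_force: [-0.4, -0.7, -0.7]
gripper_width: -0.1
```

Run:
```python
from h import *
s=read_state();print(s["position"],s["contact_force"],s["gripper_width"],s["ee_rot"])
im=get_image("scene");cv2.imwrite("pics/s2.png",cv2.resize(im[120:345,80:380],None,fx=2.6,fy=2.6,interpolation=cv2.INTER_CUBIC))
```

```text
[477.78648076 -35.27866825  43.714093  ] [-0.3574785  -0.71752604 -0.72096414] -0.12899612972076524 [0.08791434 0.99612655 0.00106117 0.00135261]
```

View pics/s2.png

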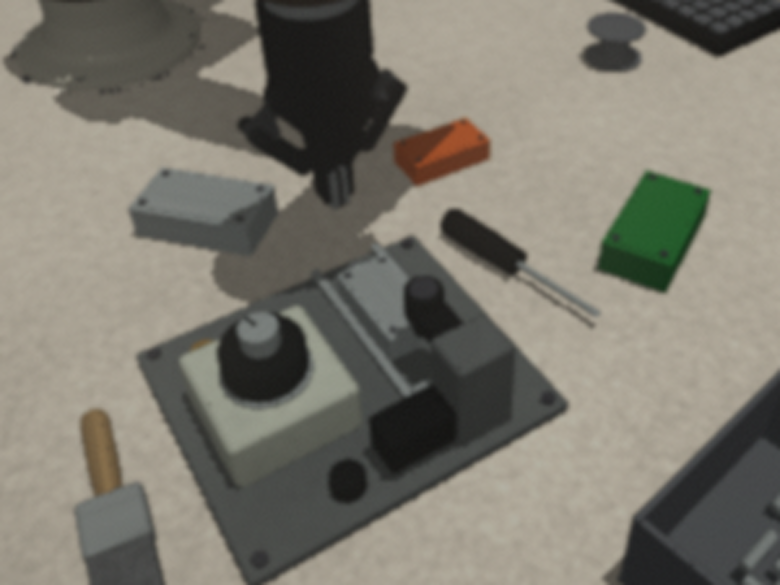

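>>> send_rows(
  translation=[
    [0,0,0.01],
    [0,0,0.02],
    [0,0,0.02],
    [-0.01,0,0.02],
    [-0.018,0,0.02],
    [-0.022,0,0.02],
    [-0.026,0,0.02],
    [-0.03,0,0.02],
    [-0.035,0,0.02],
    [-0.04,0,0.02],
    [-0.045,0,0.02],
    [-0.05,0,0.02],
  ],
  yaw=[0,0,0,0,0,0,0,0,0,0,0,0],
  fingers=[255,255,255,255,255,255,255,255,255,255,255,255],
)

```text
clock: 4.35
position: [527.7, -43.9, 24.1]
ee_rot: [0.088, 0.996, 0.001, 0.002]
contact_force: [-1.0, -0.8, 0.3]
gripper_width: 0.4
```

Run:
```python
from h import *
s=read_state();print(s["position"],s["contact_force"],s["gripper_width"],s["ee_rot"])
im=get_image("top");cv2.imwrite("pics/t3.png",cv2.resize(im[115:245,265:405],None,fx=4.5,fy=4.5,interpolation=cv2.INTER_CUBIC))
```

```text
[527.69728705 -43.860886    24.07946123] [-1.0403922  -0.76015226  0.341782  ] 0.3609609755124236 [0.08780618 0.99613546 0.0012018  0.00166704]
```

View pics/t3.png

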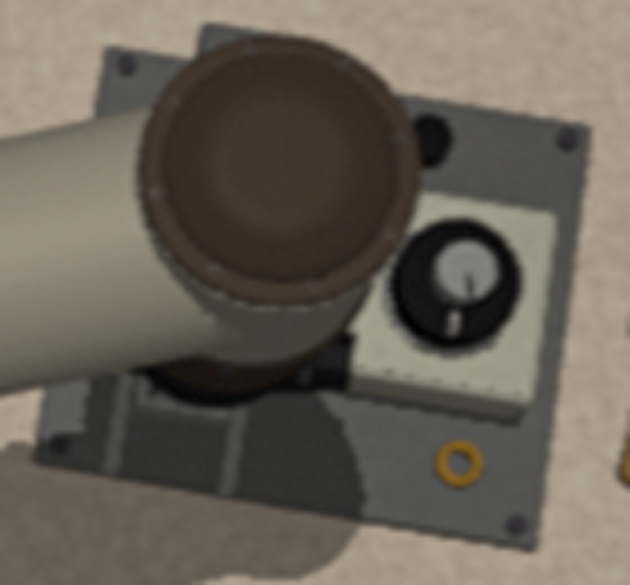

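Run:
```python
from h import *
im=get_image("scene");cv2.imwrite("pics/s4.png",cv2.resize(im[120:345,80:380],None,fx=2.6,fy=2.6,interpolation=cv2.INTER_CUBIC))
s,im=wshot("w4");cv2.imwrite("pics/w4b.png",cv2.resize(im,None,fx=1.5,fy=1.5,interpolation=cv2.INTER_CUBIC))
```

```text
(no output)
```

View pics/s4.png

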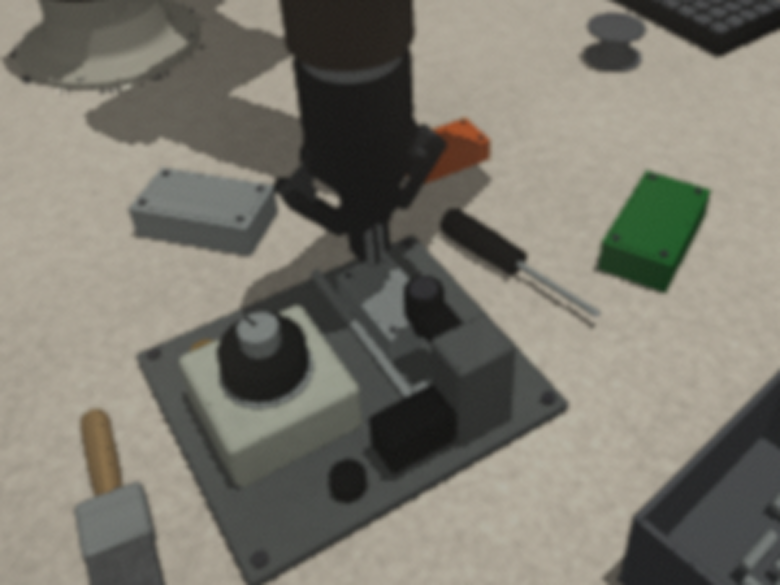

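View pics/w4b.png

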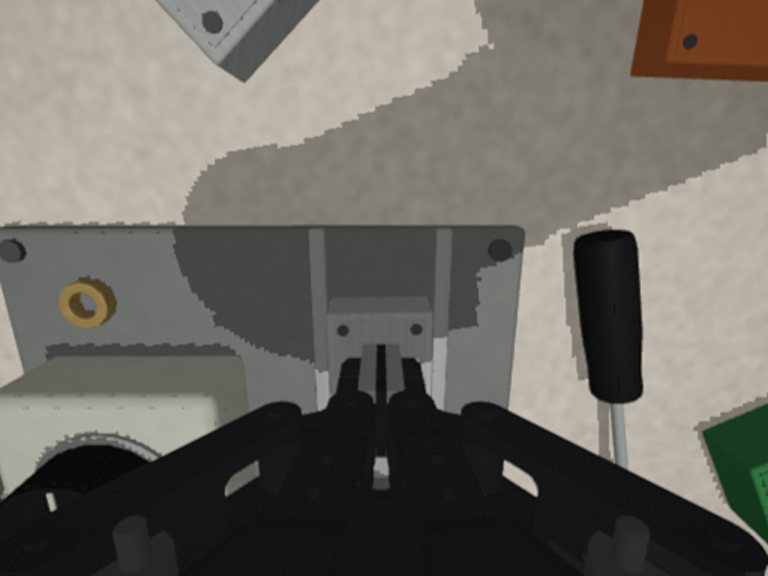

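Run:
```python
from h import *
p,q=json.load(open("pics/w4.json"));R=Ro.from_quat(q).as_matrix();p=np.array(p);print(p)
for off in[(0,0,0),(11,0,0),(-11,0,0),(11,0,-19),(0,0,-19)]:
    P=p+R@np.array(off,float); print(off,P.round(1),wproj("w4",[P])*1.5, (proj("scene",[P])-[80,120])*2.6)
u=lambda x,y:((x+.5)/1.5-.5,(y+.5)/1.5-.5)
o=np.array([575.1,-108.2]);th=-.1734
inv=lambda p:np.array([[np.cos(th),np.sin(th)],[-np.sin(th),np.cos(th)]])@(np.array(p)[:2]-o)
for n,px,z in[("top edge",(380,312),36),("bottom edge",(380,298),12),("top edge",(331,312),36),("top edge",(432,312),36),("plate",(523,230),12),("plate bottom",(523,228),0)]:
    print(n,inv(wplane("w4",u(*px),z)))
```

```text
[528.12748757 -43.84653308  24.07606111]
(0, 0, 0) [528.1 -43.8  24.1] [[381.59805468 337.21189065]] [[371.98764498 283.804511  ]]
(11, 0, 0) [517.3 -41.9  24. ] [[381.62536875 313.70786683]] [[365.08851435 275.42936044]]
(-11, 0, 0) [539.  -45.8  24.1] [[381.57161415 359.96422688]] [[379.03020805 292.35378035]]
(11, 0, -19) [517.2 -42.   43. ] [[381.76701167 329.26524842]] [[363.32489851 257.70672564]]
(0, 0, -19) [528.  -43.9  43.1] [[381.73414219 355.07087732]] [[370.32692501 266.04366114]]
top edge [-73.3187473   54.49058351]
bottom edge [-72.02690383  54.52054543]
top edge [-73.38370363  34.62141852]
top edge [-73.24975878  75.59313201]
plate [-103.18493606  117.75544361]
plate bottom [-102.54222131  121.79811277]
```

Run:
```python
from h import *
im=get_image("scene");cv2.imwrite("pics/s5.png",cv2.resize(im[190:260,190:260],None,fx=8,fy=8,interpolation=cv2.INTER_CUBIC))
im=cv2.imread("pics/w4.png");cv2.imwrite("pics/w5.png",cv2.resize(im[190:300,200:310],None,fx=5.4,fy=5.4,interpolation=cv2.INTER_CUBIC))
```

```text
(no output)
```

View pics/s5.png

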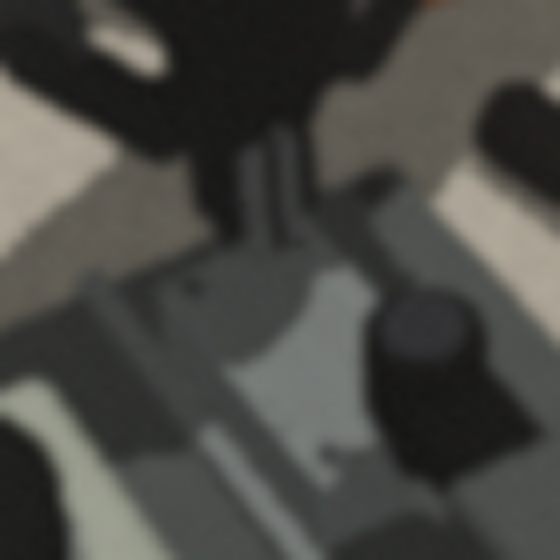

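View pics/w5.png

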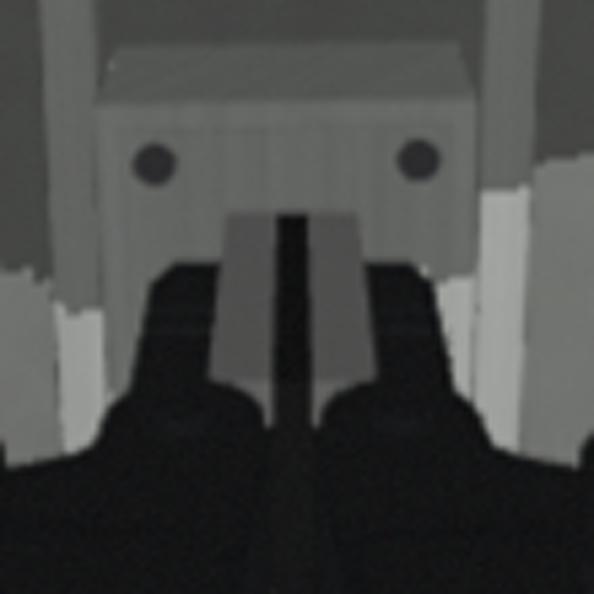

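Run:
```python
from h import *
p,q=json.load(open("pics/w4.json"));R=Ro.from_quat(q).as_matrix();p=np.array(p)
def hit(o,d,tx):
    n=R[:,0];P=p+n*tx; t=((P-o)@n)/(d@n); return R.T@(o+t*d-p)
c,d=ray("scene",(190+265/8-.5,190+240/8-.5))
a=wplane("w4",(253.3,229.0),0);b=wplane("w4",(253.3,229.0),100)
for tx in(-11,0,11): print(tx,"scene",hit(c,d,tx).round(1),"wrist",hit(a,b-a,tx).round(1))
```

```text
-11 scene [-11.   -4.3 -37.6] wrist [-11.   -0.7  19. ]
0 scene [ -0.    1.  -26.1] wrist [ 0.  -0.7 -7.1]
11 scene [ 11.    6.2 -14.7] wrist [ 11.   -0.7 -33.3]
```

The finger tips appear about 20 mm above the reported TCP, so they passed over the module without touching it. I'll back off, lower in small steps and watch the force.

>>> send_rows(
  translation=[
    [0.01,0,0],
    [0.025,0,0],
    [0.037,0,0],
    [0.037,0,0.003],
    [0.037,0,0.006],
    [0.037,0,0.009],
    [0.037,0,0.009],
  ],
  yaw=[0,0,0,0,0,0,0],
  fingers=[255,255,255,255,255,255,255],
)

```text
clock: 5.25
position: [490.9, -37.4, 14.3]
ee_rot: [0.088, 0.996, 0.001, 0.001]
contact_force: [0.7, -0.0, 0.3]
gripper_width: -0.1
```

Run:
```python
from h import *
s,im=wshot("w6");print(s["position"],s["contact_force"])
cv2.imwrite("pics/w6b.png",cv2.resize(im[150:330,150:360],None,fx=3.3,fy=3.3,interpolation=cv2.INTER_CUBIC))
im=get_image("scene");cv2.imwrite("pics/s6.png",cv2.resize(im[180:270,180:270],None,fx=6.5,fy=6.5,interpolation=cv2.INTER_CUBIC))
```

```text
[490.89720716 -37.41322916  14.27498606] [ 0.68231865 -0.03274124  0.33841306]
```

View pics/w6b.png

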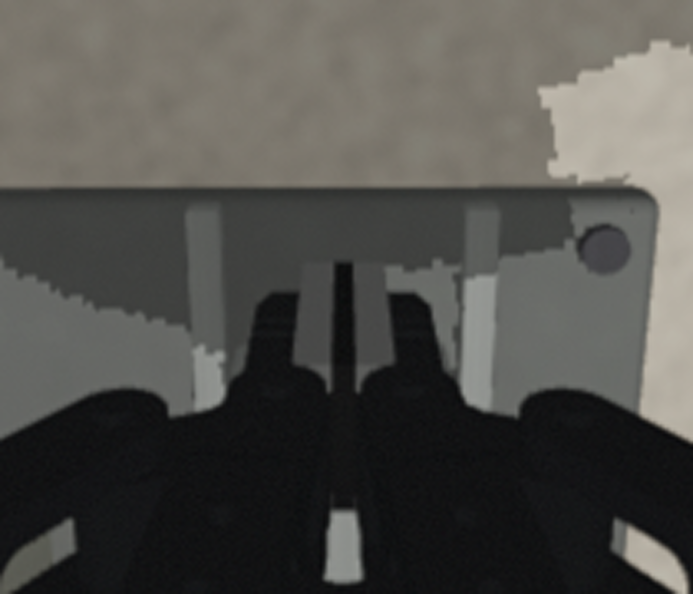

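View pics/s6.png

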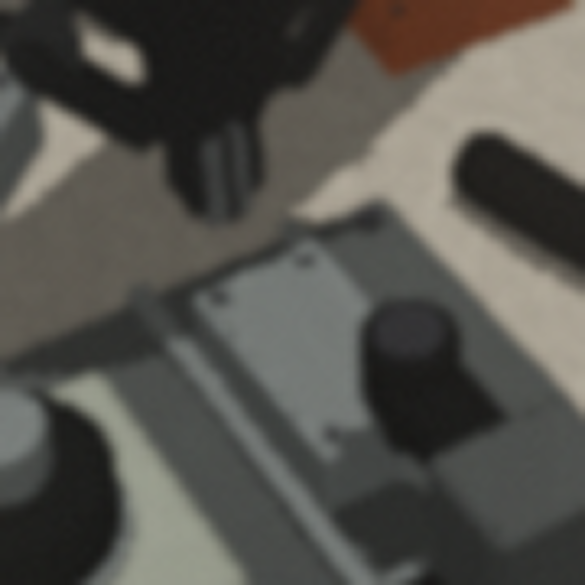

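Run:
```python
from h import *
p,q=json.load(open("pics/w6.json"));R=Ro.from_quat(q).as_matrix();p=np.array(p)
for px in[(205,217),(240,217),(222,220)]:
  c,d=ray("scene",(180+px[0]/6.5-.5,180+px[1]/6.5-.5))
  n=R[:,0]
  for tx in(-11,-5,0,5):
    P=p+n*tx;t=((P-c)@n)/(d@n);print(px,tx,(R.T@(c+t*d-p)).round(1))
# where each tip depth would project
for z in(0,-10,-20,-25): print(z,(proj("scene",[p+R@np.array([-8,0,z.__float__()])])-180+.5)*6.5,(wproj("w6",[p+R@np.array([8,0,float(z)])])-150+.5)*3.3)
```

```text
(205, 217) -11 [-11.  -10.1 -38.7]
(205, 217) -5 [ -5.   -7.5 -32.8]
(205, 217) 0 [ -0.   -5.3 -27.9]
(205, 217) 5 [  5.   -3.2 -23. ]
(240, 217) -11 [-11.    1.6 -32.8]
(240, 217) -5 [ -5.    4.3 -26.8]
(240, 217) 0 [ -0.    6.6 -21.8]
(240, 217) 5 [  5.    8.8 -16.8]
(222, 220) -11 [-11.   -4.5 -34.6]
(222, 220) -5 [ -5.   -1.9 -28.7]
(222, 220) 0 [  0.    0.3 -23.7]
(222, 220) 5 [  5.    2.5 -18.8]
0 [[239.06996713 289.14001156]] [[346.2096814  211.07897143]]
-10 [[236.62920885 266.51577412]] [[346.36378436 228.89949383]]
-20 [[234.14477521 243.48669458]] [[346.5360517  248.82055256]]
-25 [[232.88581215 231.81692798]] [[346.63003112 259.68836657]]
```

>>> send_rows(
  translation=[
    [0,0,0.003],
    [0,0,0.006],
    [0,0,0.009],
    [0,0,0.012],
    [0,0,0.014],
    [0,0,0.014],
    [0,0,0.014],
  ],
  yaw=[0,0,0,0,0,0,0],
  fingers=[255,255,255,255,255,255,255],
)

```text
clock: 6.05
position: [491.1, -37.4, 0.6]
ee_rot: [0.088, 0.996, 0.001, 0.001]
contact_force: [0.3, -0.4, 0.2]
gripper_width: 0.3
```

Run:
```python
from h import *
s,im=wshot("w7");print(s["position"],s["contact_force"])
cv2.imwrite("pics/w7b.png",cv2.resize(im[150:330,150:360],None,fx=3.3,fy=3.3,interpolation=cv2.INTER_CUBIC))
im=get_image("scene");cv2.imwrite("pics/s7.png",cv2.resize(im[180:270,180:270],None,fx=6.5,fy=6.5,interpolation=cv2.INTER_CUBIC))
```

```text
[491.10489521 -37.36234627   0.56331236] [ 0.2781096  -0.43919753  0.16046684]
```

View pics/w7b.png

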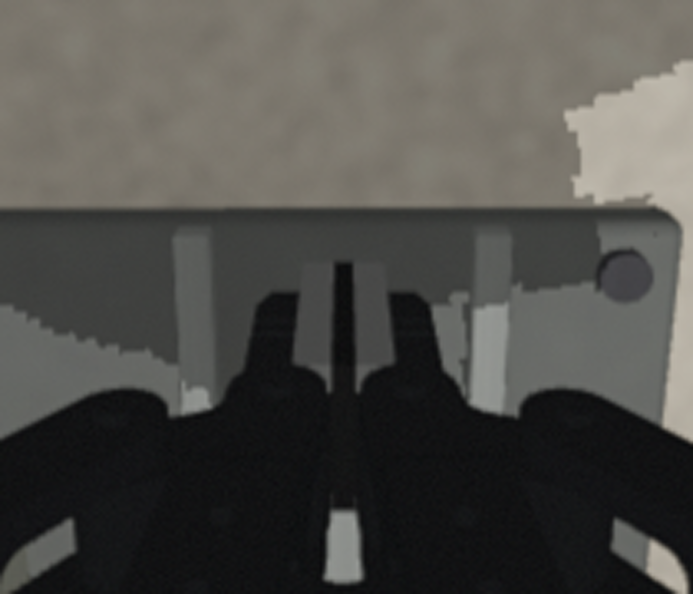

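View pics/s7.png

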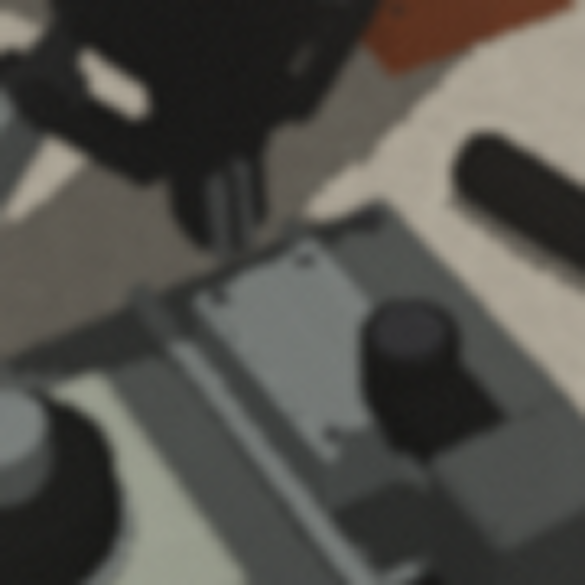

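>>> send_rows(
  translation=[
    [0,0,0.003],
    [-0.005,0,0.003],
    [-0.01,0,0.003],
    [-0.013,0,0.003],
    [-0.016,0,0.003],
    [-0.02,0,0.003],
    [-0.024,0,0.003],
    [-0.028,0,0.003],
    [-0.032,0,0.003],
    [-0.036,0,0.003],
    [-0.04,0,0.003],
    [-0.044,0,0.003],
  ],
  yaw=[0,0,0,0,0,0,0,0,0,0,0,0],
  fingers=[255,255,255,255,255,255,255,255,255,255,255,255],
)

```text
clock: 7.35
position: [534.9, -45.1, -2.2]
ee_rot: [0.088, 0.996, 0.001, 0.002]
contact_force: [-1.5, -0.2, -1.1]
gripper_width: 0.2
```

Run:
```python
from h import *
s,im=wshot("w8");print(s["position"],s["contact_force"])
cv2.imwrite("pics/w8b.png",cv2.resize(im[150:330,150:360],None,fx=3.3,fy=3.3,interpolation=cv2.INTER_CUBIC))
im=get_image("scene");cv2.imwrite("pics/s8.png",cv2.resize(im[180:270,180:270],None,fx=6.5,fy=6.5,interpolation=cv2.INTER_CUBIC))
```

```text
[534.89082258 -45.09876879  -2.19168799] [-1.51824778 -0.16976082 -1.14364531]
```

View pics/w8b.png

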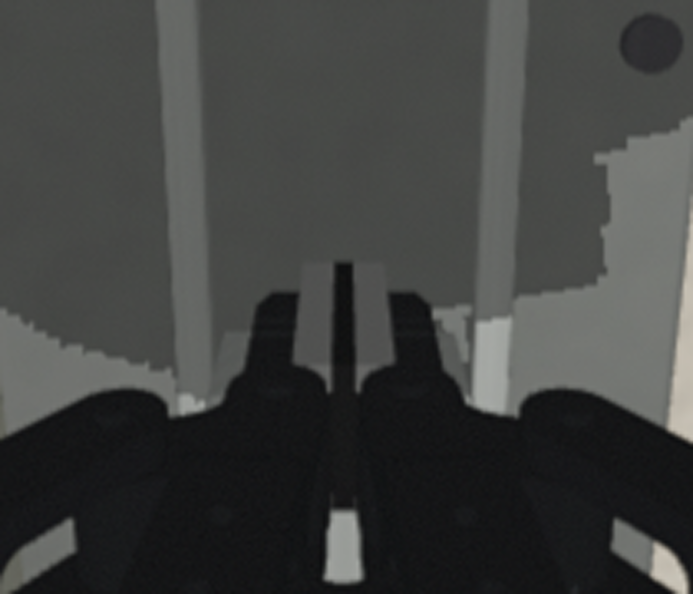

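View pics/s8.png

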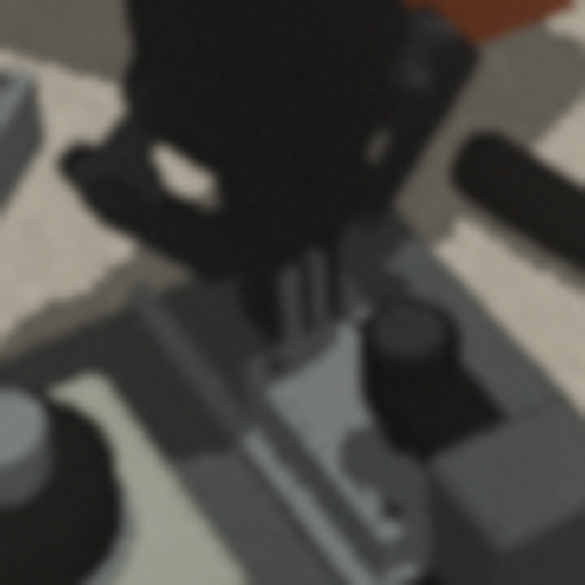

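>>> send_rows(
  translation=[
    [-0.002,0,0],
    [-0.0035,0,0],
    [-0.005,0,0],
    [-0.005,0,0],
  ],
  yaw=[0,0,0,0],
  fingers=[255,255,255,255],
)

```text
clock: 7.85
position: [540.1, -46.0, -2.0]
ee_rot: [0.088, 0.996, 0.001, 0.002]
contact_force: [-2.8, 1.1, 0.7]
gripper_width: 0.2
```

>>> send_rows(
  translation=[
    [-0.001,0,0],
    [-0.002,0,0],
    [-0.002,0,0],
  ],
  yaw=[0,0,0],
  fingers=[255,255,255],
)

```text
clock: 8.15
position: [540.0, -46.2, -2.2]
ee_rot: [0.088, 0.996, 0.001, -0.0]
contact_force: [-5.9, 3.5, 4.0]
gripper_width: -0.5
```

>>> send_rows(
  translation=[
    [-0.002,0,0],
    [-0.003,0,0],
    [-0.003,0,0],
    [-0.003,0,0],
  ],
  yaw=[0,0,0,0],
  fingers=[255,255,255,255],
)

```text
clock: 8.55
position: [539.7, -46.6, -2.4]
ee_rot: [0.088, 0.996, 0.001, -0.004]
contact_force: [-8.2, 5.1, 6.0]
gripper_width: -0.2
```

Run:
```python
from h import *
s=read_state();print(s["position"],s["contact_force"])
im=get_image("scene");cv2.imwrite("pics/s9.png",cv2.resize(im[180:280,180:280],None,fx=6,fy=6,interpolation=cv2.INTER_CUBIC))
```

```text
[539.71522318 -46.55781127  -2.43813532] [-8.17899008  5.09693667  5.99059014]
```

View pics/s9.png

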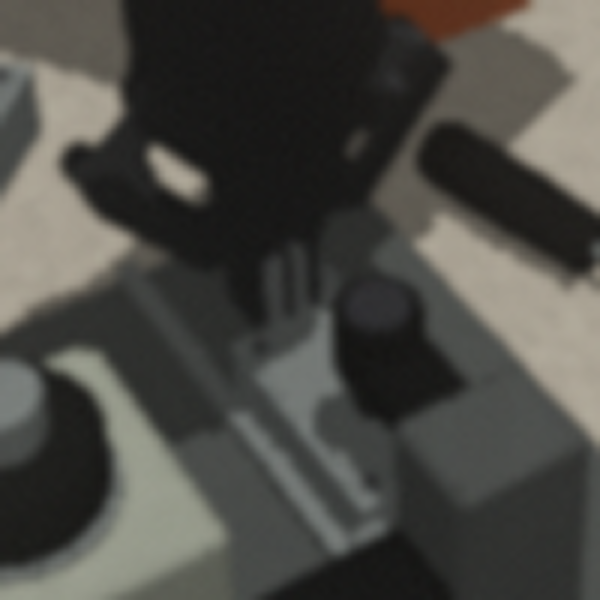

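```bash
python3 - <<'E'
from h import *
o=np.array([575.1,-108.2]);th=-.1734;C=np.array([[np.cos(th),-np.sin(th)],[np.sin(th),np.cos(th)]])
def W(x,y,z): return [*(C@[x,y]+o),z]
s=lambda P:((proj("scene",[P])-180+.5)*6).round()[0]
for n,P in[("homeTopR",(45,33,36)),("homeTopL",(45,77,36)),("stopedgeR",(45,31,28)),("stop topR back",(61,31,28)),("near top R",(-35,33,36)),("near top L",(-35,77,36)),("rail end R",(45,24,18)),("head base",(20,55,62)),("head top",(20,55,86)),("short8 R",(37,33,36)),("column",(61,35,90)),("column",(97,35,90))]: print(n,s(W(*P)))
E
python3 - <<'E'
import cv2
im=cv2.imread("pics/s9.png")[300:600,150:480]
cv2.imwrite("pics/s9c.png",cv2.resize(im,None,fx=2,fy=2)*1)
E
```

```text
homeTopR [364. 506.]
homeTopL [487. 443.]
stopedgeR [359. 526.]
stop topR back [387. 563.]
near top R [233. 341.]
near top L [350. 287.]
rail end R [340. 558.]
head base [380. 363.]
head top [378. 306.]
short8 R [350. 488.]
column [394. 414.]
column [468. 501.]
```

View pics/s9c.png

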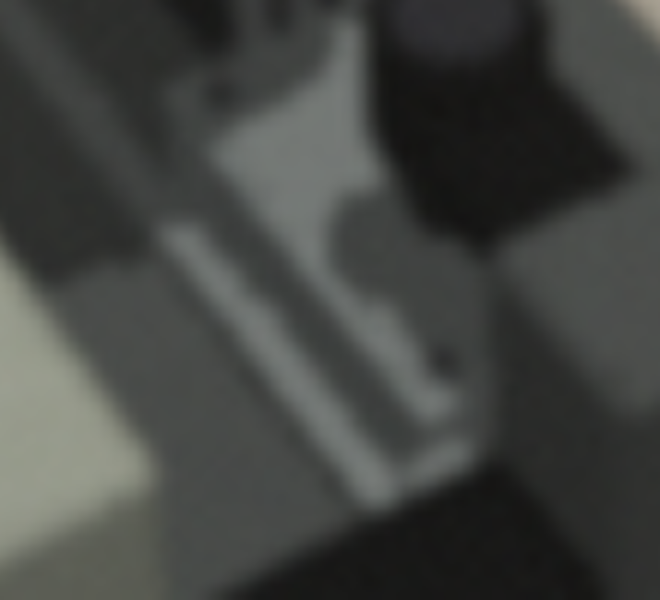

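>>> send_rows(
  translation=[
    [0.01,0,0],
    [0.04,0,0],
    [0.04,0,-0.03],
    [0.04,0,-0.08],
    [0.04,0,-0.13],
    [0.04,0,-0.18],
    [0.01,-0.01,-0.22],
    [-0.03,-0.025,-0.224],
    [-0.07,-0.04,-0.224],
    [-0.106,-0.055,-0.224],
    [-0.106,-0.055,-0.224],
    [-0.106,-0.055,-0.224],
  ],
  yaw=[0,0,0,0,0,0,0,0,0,0,0,0],
  fingers=[255,255,255,255,255,255,0,0,0,0,0,0],
)

```text
clock: 9.8
position: [636.2, -120.3, 219.7]
ee_rot: [0.089, 0.996, 0.001, -0.004]
contact_force: [-0.3, 0.9, -0.1]
gripper_width: 84.8
```

Run:
```python
from h import *
s,im=wshot("w10");print(s["position"],s["contact_force"],s["wrist_torque"])
cv2.imwrite("pics/w10b.png",cv2.resize(im[20:220,140:360],None,fx=3,fy=3,interpolation=cv2.INTER_CUBIC))
im=get_image("scene");cv2.imwrite("pics/s10.png",cv2.resize(im[205:300,140:290],None,fx=5,fy=5,interpolation=cv2.INTER_CUBIC))
```

```text
[ 636.18514503 -120.26168808  219.66312821] [-0.26532312  0.93409374 -0.09728215] [-0.01970844  0.00779442  0.00938008]
```

View pics/w10b.png

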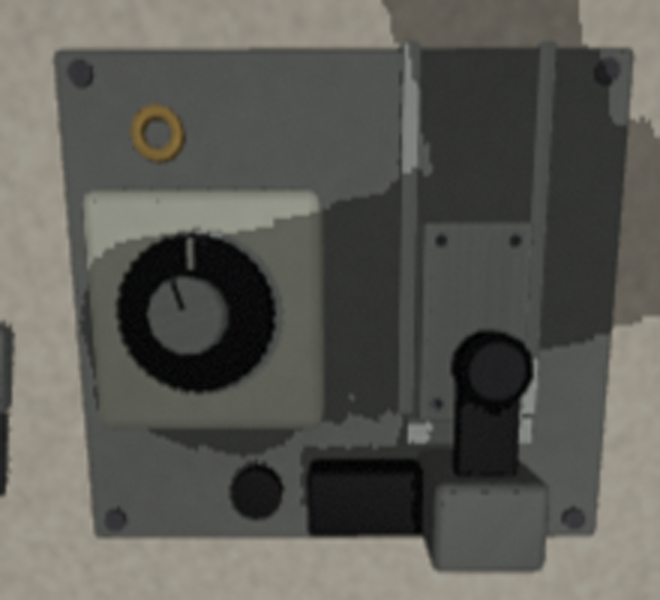

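View pics/s10.png

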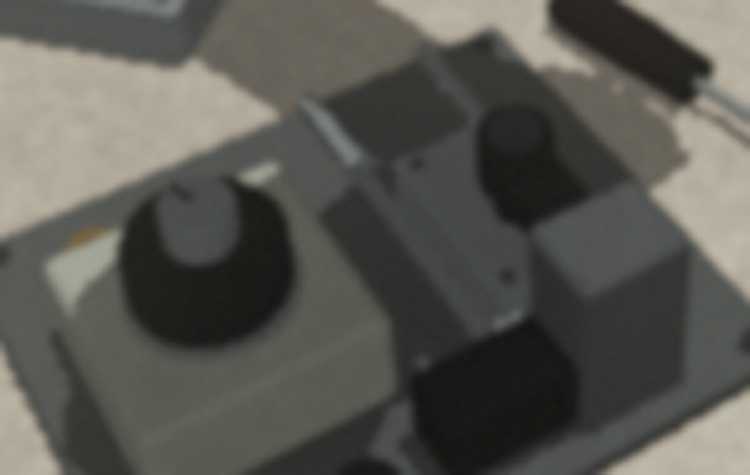

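Run:
```python
from h import *
u=lambda x,y:((x+.5)/3-.5+140,(y+.5)/3-.5+20)
loc=[(105,120),(-105,120),(-105,-120),(105,-120)]
W=[wplane("w10",u(*p),12) for p in [(595,535),(632,48),(54,50),(97,535)]]
th,o,r=fit(loc,W);print(th,o,r.round(1))
inv=lambda p:np.array([[np.cos(th),np.sin(th)],[-np.sin(th),np.cos(th)]])@(np.array(p)[:2]-o)
for n,p,z in[("m rear",(425,223),36),("m rear",(530,223),36),("m far",(430,412),36),("stop edge",(410,422),28),("ring",(196,312),81),("fine",(187,316),98),("head",(500,366),86),("housing c",((84+320+325+100)/4,(191+193+427+425)/4),55),("ringmark",(191,253),81),("finemark",(172,278),98)]:
    P=wplane("w10",u(*p),z);print(n,P.round(1),inv(P).round(1))
```

```text
-0.17387442938657863 [ 574.80077304 -108.36650659] [[-1.2 -1.1]
 [ 1.2 -2.2]
 [ 1.6  1.1]
 [-1.6  2.2]]
m rear [546.7 -70.5  36. ] [-34.3  32.5]
m rear [554.2 -28.7  36. ] [-34.1  74.9]
m far [622.5 -79.9  36. ] [42.  36.3]
stop edge [626.4 -88.5  28. ] [47.4 28.5]
ring [ 564.9 -161.6   81. ] [ -0.6 -54.1]
fine [ 565.8 -162.    98. ] [  0.5 -54.4]
head [603.  -56.4  86. ] [18.8 56. ]
housing c [ 564.2 -161.4   55. ] [ -1.3 -54.1]
ringmark [ 544.7 -158.8   81. ] [-20.9 -54.9]
finemark [ 552.8 -164.2   98. ] [-12.1 -58.8]
```

>>> send_rows(
  translation=[
    [0.03,-0.026,0],
    [0.0625,-0.0535,0],
    [0.0625,-0.0535,0.02],
    [0.0625,-0.0535,0.05],
    [0.0625,-0.0535,0.08],
    [0.0625,-0.0535,0.1],
    [0.0625,-0.0535,0.1],
    [0.0625,-0.0535,0.1],
  ],
  yaw=[-7,-14,-21,-28,-35,-35,-35,-35],
  fingers=[0,0,0,0,0,0,0,0],
)

```text
clock: 10.7
position: [564.1, -160.6, 122.6]
ee_rot: [-0.216, 0.976, 0.001, -0.002]
contact_force: [-0.2, 0.4, 0.7]
gripper_width: 85.4
```

Run:
```python
from h import *
s,im=wshot("w11");print(s["position"],s["contact_force"],s["wrist_torque"],s["joints"],s["joint_efforts"])
cv2.imwrite("pics/w11b.png",cv2.resize(im,None,fx=1.5,fy=1.5,interpolation=cv2.INTER_CUBIC))
im=get_image("scene");cv2.imwrite("pics/s11.png",cv2.resize(im[140:300,100:290],None,fx=3.7,fy=3.7,interpolation=cv2.INTER_CUBIC))
```

```text
[ 564.12442218 -160.62190821  122.62036465] [-0.15204148  0.3739013   0.67462628] [ 0.00746227 -0.0373701   0.0403938 ] [-0.00209058  0.38973118 -0.19620805 -0.00130835 -0.98942558 -1.13280497] [-3.71014990e-02 -3.62674713e+01  1.60354865e+01  3.55672672e+00
 -3.65457789e-02 -5.41385325e-04]
```

View pics/w11b.png

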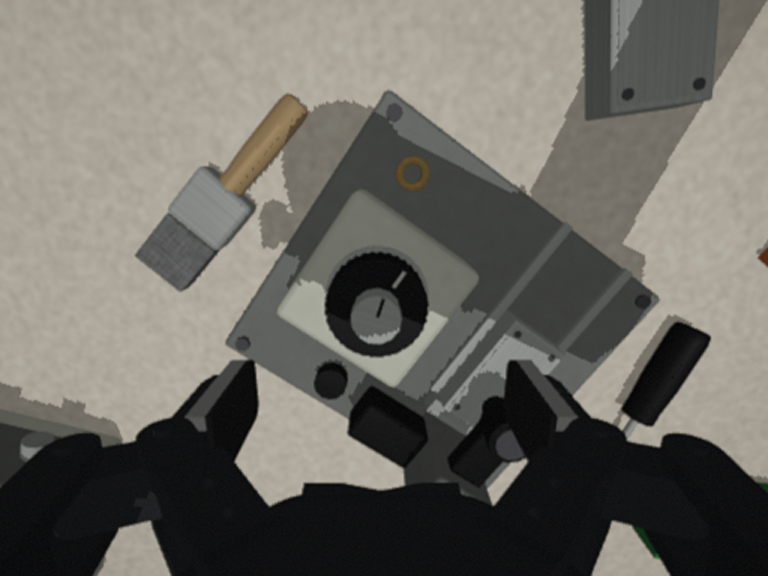

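View pics/s11.png

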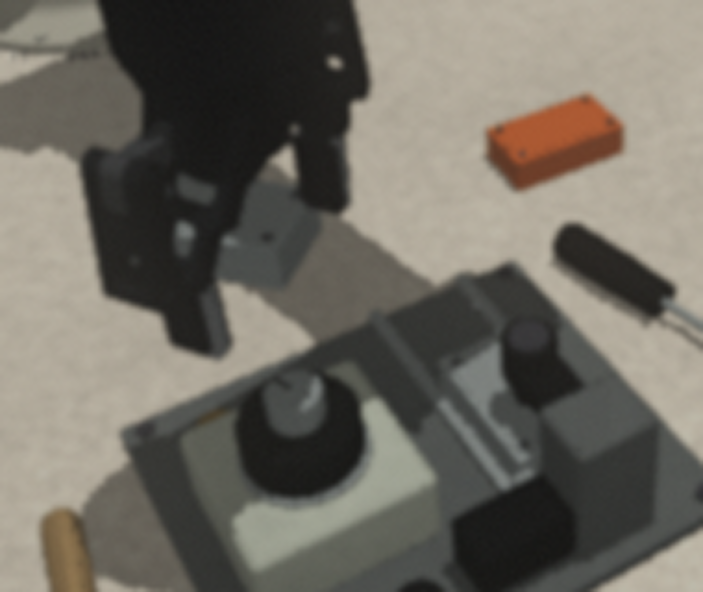

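Run:
```python
from h import *
v=lambda x,y:((x+.5)/3.7-.5+100,(y+.5)/3.7-.5+140)
for z in(120,140,150,160,170,180,200):
    a=plane("scene",v(213,352),z);b=plane("scene",v(335,207),z)
    print(z,a[:2].round(),b[:2].round(),np.linalg.norm(a-b).round(1),((a+b)/2)[:2].round(1))
p,q=json.load(open("pics/w11.json"));R=Ro.from_quat(q).as_matrix();p=np.array(p)
u=lambda x,y:((x+.5)/1.5-.5,(y+.5)/1.5-.5)
for z in(140,155,160,165,170,175):
    a=wplane("w11",u(256,362),z);b=wplane("w11",u(507,362),z)
    print(z,np.linalg.norm(a-b).round(1),(R.T@(a-p)).round(1),(R.T@(b-p)).round(1))
for pt in[(378,304),]: print("ring",wplane("w11",u(*pt),81))
for pt in[(376,316),]: print("fine",wplane("w11",u(*pt),98))
```

```text
120 [ 543. -184.] [499. -89.] 105.0 [ 521.1 -136.7]
140 [ 563. -192.] [ 520. -101.] 99.8 [ 541.6 -146.5]
150 [ 572. -195.] [ 531. -107.] 97.2 [ 551.8 -151.5]
160 [ 582. -199.] [ 542. -114.] 94.6 [ 562.  -156.4]
170 [ 592. -203.] [ 553. -120.] 91.9 [ 572.2 -161.3]
180 [ 601. -207.] [ 564. -126.] 89.3 [ 582.5 -166.2]
200 [ 621. -214.] [ 585. -138.] 84.1 [ 602.9 -176.1]
140 101.9 [ -3.3 -50.9 -17.5] [ -3.5  51.  -17.2]
155 92.1 [  3.7 -46.  -32.5] [  3.6  46.  -32.2]
160 88.8 [  6.1 -44.4 -37.5] [  6.   44.4 -37.2]
165 85.5 [  8.4 -42.8 -42.5] [  8.3  42.7 -42.2]
170 82.2 [ 10.8 -41.1 -47.5] [ 10.7  41.1 -47.2]
175 78.9 [ 13.1 -39.5 -52.4] [ 13.   39.4 -52.2]
ring [ 562.14726329 -163.33599638   81.        ]
fine [ 563.47596507 -163.77179442   98.        ]
```

>>> send_rows(
  translation=[
    [0,-0.002,0.02],
    [0,-0.002,0.04],
    [0,-0.002,0.06],
    [0,-0.002,0.07],
    [0,-0.002,0.0775],
    [0,-0.002,0.0775],
    [0,-0.002,0.0775],
  ],
  yaw=[0,0,0,0,0,0,0],
  fingers=[0,0,0,0,0,0,0],
)

```text
clock: 11.5
position: [566.5, -162.6, 46.9]
ee_rot: [-0.216, 0.976, 0.0, -0.0]
contact_force: [-0.0, 0.5, 0.9]
gripper_width: 85.3
```

Run:
```python
from h import *
s,im=wshot("w12");print(s["position"],s["contact_force"],s["wrist_torque"])
cv2.imwrite("pics/w12b.png",cv2.resize(im,None,fx=1.5,fy=1.5,interpolation=cv2.INTER_CUBIC))
im=get_image("scene");cv2.imwrite("pics/s12.png",cv2.resize(im[180:300,130:270],None,fx=5,fy=5,interpolation=cv2.INTER_CUBIC))
```

```text
[ 566.45984718 -162.60715201   46.8910539 ] [-0.00802825  0.45833242  0.8663101 ] [-0.06481758 -0.03530881 -0.03317582]
```

View pics/w12b.png

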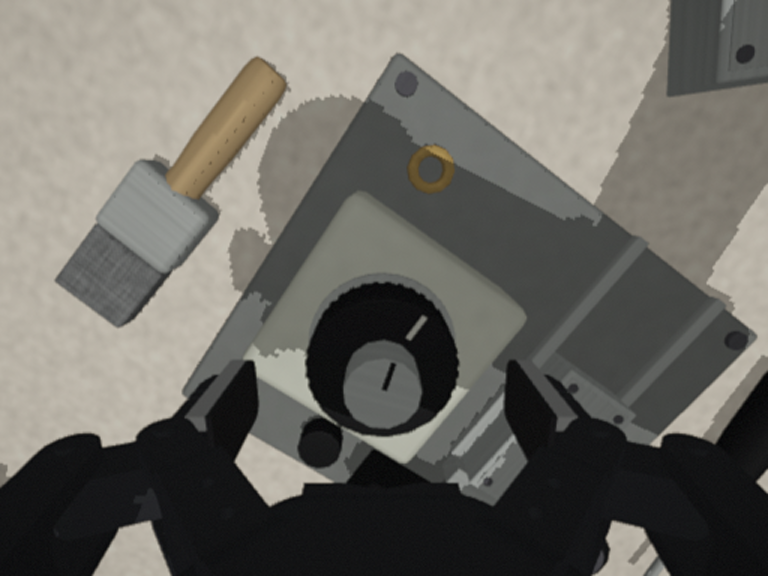

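View pics/s12.png

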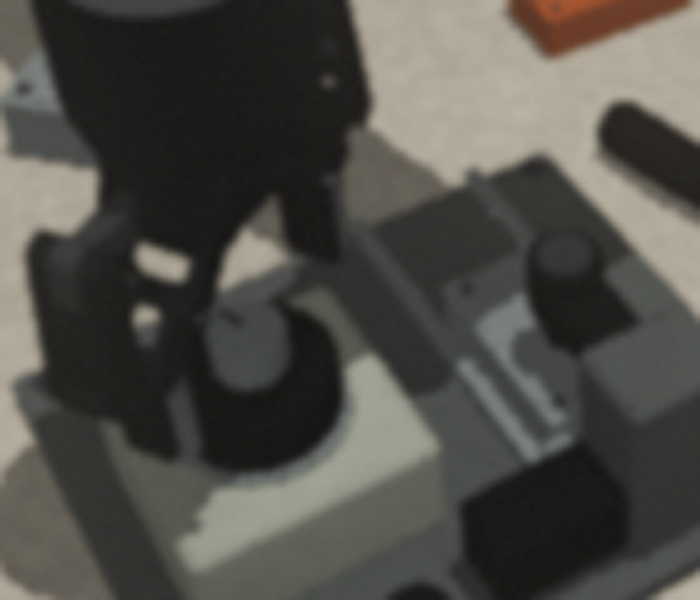

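Run:
```python
from h import *
u=lambda x,y:((x+.5)/1.5-.5,(y+.5)/1.5-.5)
p,q=json.load(open("pics/w12.json"));R=Ro.from_quat(q).as_matrix();p=np.array(p)
for n,pt,z in[("ring",(382.5,358),81),("ringL",(306,358),81),("ringR",(459,358),81),("fine",(382.5,384.5),98),("fL",(343,384),98),("fR",(422,384),98)]:
    P=wplane("w12",u(*pt),z);print(n,P.round(1),(R.T@(P-p)).round(1))
# tips depth of the centre hub if z=-73
print(wproj("w12",[p+R@np.array([38.,0,-73]),p+R@np.array([42.,0,-73]),p+R@np.array([38.,0,-100])])*1.5)
```

```text
ring [ 560.9 -164.9   81. ] [  6.1   0.3 -34.1]
ringL [ 572.5 -190.    81. ] [  6.1 -27.3 -34.1]
ringR [ 549.2 -139.8   81. ] [  6.   27.9 -34.1]
fine [ 562.2 -164.4   98. ] [  4.6   0.2 -51.1]
fL [ 567.4 -176.    98. ] [  4.8 -12.5 -51.1]
fR [ 556.7 -152.9   98. ] [  4.8  13.  -51.1]
[[381.97253583 306.27096882]
 [381.99406938 290.87981933]
 [382.57064859 350.04822052]]
```

Run:
```python
from h import *
p,q=json.load(open("pics/w12.json"));R=Ro.from_quat(q).as_matrix();p=np.array(p)
for x in(11,8.5,0,-11):print(x,[(wproj("w12",[p+R@np.array([x,y,-42.])])*1.5).round(0)[0] for y in(-42.6,0)])
print((proj("scene",[p+R@np.array([x,-42.6,-42.]) for x in(11,-11)])-[130,180]+.5)*5)
print("ring cands",[((proj("scene",[[a,b,98]])-[130,180]+.5)*5).round() for a,b in[(565,-162),(561.5,-164.7)]])
im=cv2.imread("pics/w12.png");cv2.imwrite("pics/w12c.png",cv2.resize(im[170:320,120:400],None,fx=2.8,fy=2.8,interpolation=cv2.INTER_CUBIC))
```

```text
11 [array([256., 354.]), array([381., 354.])]
8.5 [array([257., 361.]), array([381., 361.])]
0 [array([259., 383.]), array([381., 383.])]
-11 [array([261., 411.]), array([381., 411.])]
[[148.62756796 432.39531069]
 [208.76577173 453.25491661]]
ring cands [array([[245., 324.]]), array([[232., 323.]])]
```

View pics/w12c.png

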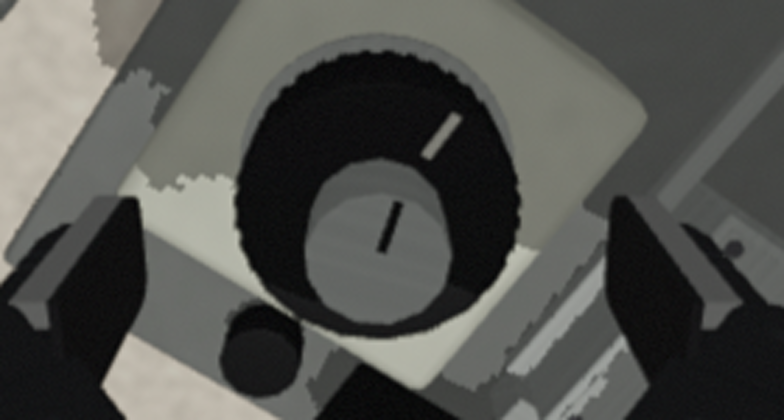

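>>> send_rows(
  translation=[
    [0.0035,0,0.003],
    [0.0035,0,0.007],
    [0.0035,0,0.011],
    [0.0035,0,0.011],
    [0.0035,0,0.011],
  ],
  yaw=[0,0,0,0,0],
  fingers=[0,0,0,0,0],
)

```text
clock: 12.1
position: [563.2, -164.1, 35.8]
ee_rot: [-0.216, 0.976, 0.001, -0.0]
contact_force: [-0.3, -0.7, -0.6]
gripper_width: 85.4
```

Run:
```python
from h import *
s,im=wshot("w13");print(s["position"],s["contact_force"],s["wrist_torque"])
cv2.imwrite("pics/w13c.png",cv2.resize(im[170:320,120:400],None,fx=2.8,fy=2.8,interpolation=cv2.INTER_CUBIC))
im=get_image("scene");cv2.imwrite("pics/s13.png",cv2.resize(im[190:290,130:230],None,fx=6,fy=6,interpolation=cv2.INTER_CUBIC))
```

```text
[ 563.20988096 -164.0924182    35.76102561] [-0.27698626 -0.65801641 -0.64178108] [-0.0167671   0.03027468  0.03002563]
```

View pics/w13c.png

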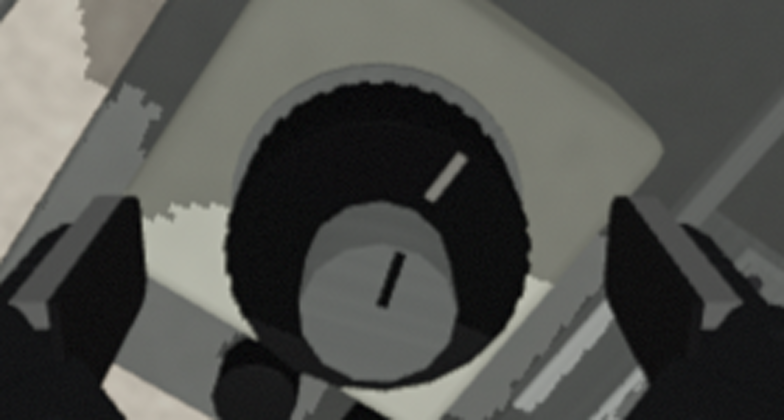

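View pics/s13.png

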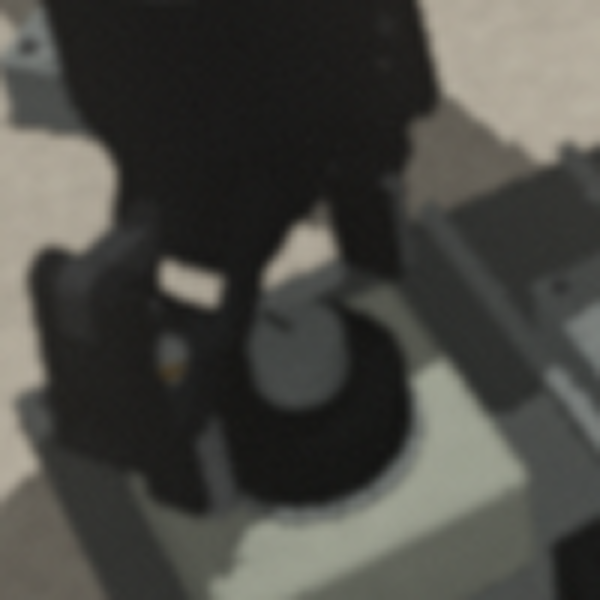

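>>> send_rows(
  translation=[
    [0,0,0],
    [0,0,0],
    [0,0,0],
    [0,0,0],
    [0,0,0],
    [0,0,0],
  ],
  yaw=[0,0,0,0,0,0],
  fingers=[60,120,255,255,255,255],
)

```text
clock: 12.8
position: [563.3, -163.8, 36.7]
ee_rot: [-0.216, 0.976, 0.001, 0.0]
contact_force: [-2.6, 2.2, 5.9]
gripper_width: 53.9
```

Run:
```python
from h import *
s,im=wshot("w14");print(s["position"],s["contact_force"],s["wrist_torque"],s["gripper_width"],s["joint_efforts"][5],s["joints"][5])
cv2.imwrite("pics/w14c.png",cv2.resize(im[170:320,120:400],None,fx=2.8,fy=2.8,interpolation=cv2.INTER_CUBIC))
im=get_image("scene");cv2.imwrite("pics/s14.png",cv2.resize(im[190:290,130:230],None,fx=6,fy=6,interpolation=cv2.INTER_CUBIC))
```

```text
[ 563.3311618  -163.77737581   36.73766158] [-2.62359155  2.16696433  5.882566  ] [ 0.84521648  0.64648699 -0.01322536] 53.85638580613507 -0.0013931389912613668 -1.126675139954581
```

View pics/w14c.png

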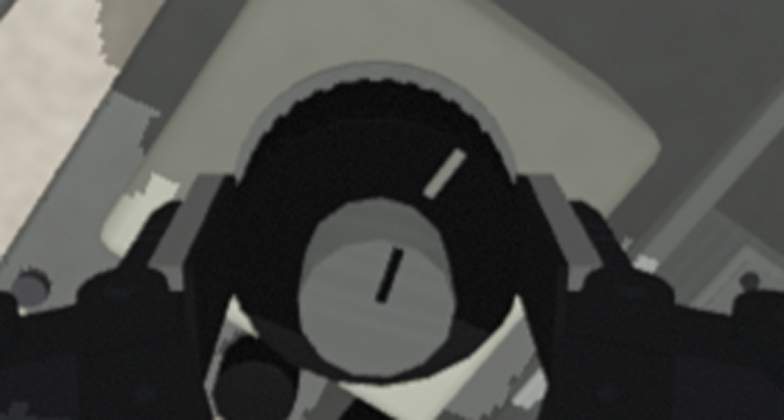

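View pics/s14.png

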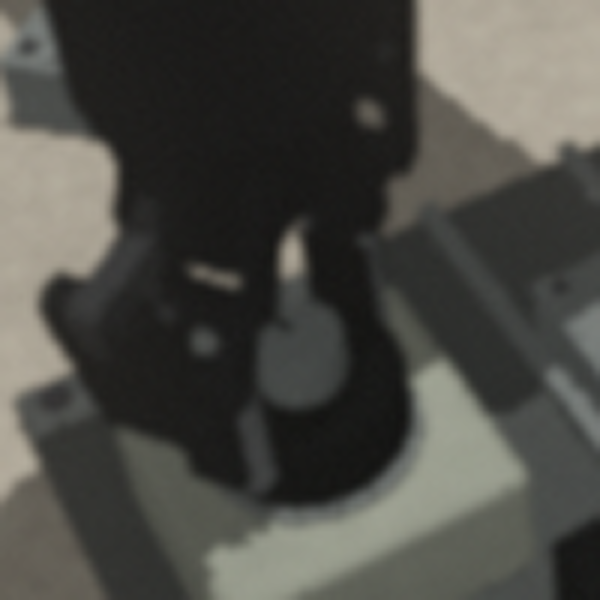

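```bash
cat >> h.py <<'E'
def log():
    s=read_state(); R=Ro.from_quat(s["ee_rot"]).as_matrix()
    psi=np.degrees(np.arctan2(R[1,0],R[0,0]))%360
    L=f'{s["clock"]:.2f} psi {psi:.2f} ring {np.radians(204.96-psi):.4f} tq {s["wrist_torque"].round(3)} F {s["contact_force"].round(1)} pos {s["position"].round(1)} w {s["gripper_width"]:.1f} q6 {s["joints"][5]:.4f} e6 {s["joint_efforts"][5]:.4f}'
    open("log.txt","a").write(L+"\n");print(L)
E
python3 -c "from h import *;log()"
```

```text
12.90 psi 204.94 ring 0.0003 tq [ 0.818  0.624 -0.015] F [-2.5  3.   6.1] pos [ 563.4 -163.8   36.7] w 53.7 q6 -1.1267 e6 -0.0014
```

>>> send_rows(
  translation=[
    [0,0,0],
    [0,0,0],
    [0,0,0],
    [0,0,0],
    [0,0,0],
    [0,0,0],
    [0,0,0],
    [0,0,0],
  ],
  yaw=[1,2,3.5,5,6.5,8,8,8],
  fingers=[255,255,255,255,255,255,255,255],
)

```text
clock: 13.7
position: [563.2, -163.4, 36.8]
ee_rot: [-0.147, 0.989, 0.001, 0.0]
contact_force: [-2.8, 5.0, 4.8]
gripper_width: 53.5
```

Run:
```python
from h import *
log()
s,im=wshot("w15");log()
cv2.imwrite("pics/w15c.png",cv2.resize(im[170:320,120:400],None,fx=2.8,fy=2.8,interpolation=cv2.INTER_CUBIC))
```

```text
13.70 psi 196.86 ring 0.1414 tq [ 1.541  0.544 -0.136] F [-2.8  5.   4.8] pos [ 563.2 -163.4   36.8] w 53.5 q6 -1.2674 e6 0.1488
13.75 psi 196.86 ring 0.1413 tq [ 1.51   0.647 -0.154] F [-1.8  4.8  4.5] pos [ 563.2 -163.4   36.8] w 53.6 q6 -1.2673 e6 0.1485
```

View pics/w15c.png

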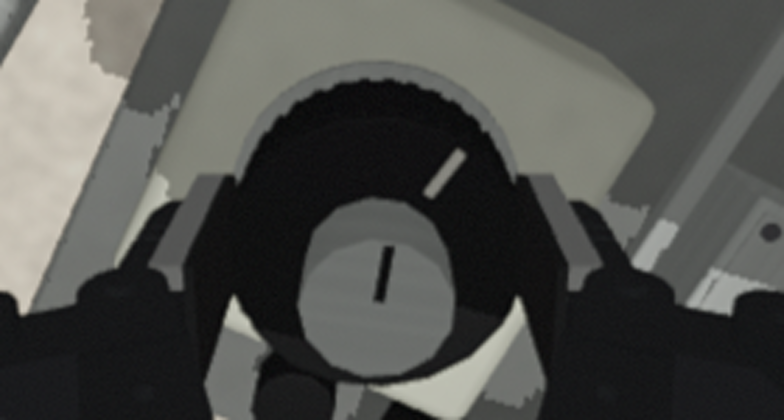

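>>> send_rows(
  translation=[
    [0,0,0],
    [0,0,0],
    [0,0,0],
    [0,0,0],
    [0,0,0],
    [0,0,0],
    [0,0,0],
    [0,0,0],
    [0,0,0],
  ],
  yaw=[1,2,3,4,5,6,6.5,7,7.5],
  fingers=[255,255,255,255,255,255,255,255,255],
)

```text
clock: 14.65
position: [563.1, -163.0, 36.8]
ee_rot: [-0.081, 0.997, 0.001, -0.0]
contact_force: [-2.7, 4.8, 4.6]
gripper_width: 53.7
```

```bash
python3 -c "from h import *;log()"
```

```text
14.65 psi 189.31 ring 0.2731 tq [1.688 0.667 0.271] F [-2.7  4.8  4.6] pos [ 563.1 -163.    36.8] w 53.7 q6 -1.3991 e6 -0.1754
```

>>> send_rows(
  translation=[
    [0,0,0],
    [0,0,0],
    [0,0,0],
    [0,0,0],
  ],
  yaw=[0.5,1,1.5,2],
  fingers=[255,255,255,255],
)

```text
clock: 15.05
position: [563.1, -162.9, 36.8]
ee_rot: [-0.063, 0.998, 0.001, -0.0]
contact_force: [-2.0, 6.0, 4.2]
gripper_width: 53.3
```

```bash
python3 -c "from h import *;log()"
```

```text
15.05 psi 187.27 ring 0.3088 tq [1.436 0.554 0.182] F [-2.   6.   4.2] pos [ 563.1 -162.9   36.8] w 53.3 q6 -1.4348 e6 -0.1731
```

>>> send_rows(
  translation=[
    [0,0,0],
    [0,0,0],
    [0,0,0],
    [0,0,0],
  ],
  yaw=[0.5,1,1.5,2],
  fingers=[255,255,255,255],
)

```text
clock: 15.45
position: [563.1, -162.8, 36.8]
ee_rot: [-0.046, 0.999, 0.001, -0.0]
contact_force: [-2.7, 4.8, 4.2]
gripper_width: 53.6
```

```bash
python3 -c "from h import *;log()"
```

```text
15.45 psi 185.22 ring 0.3445 tq [1.409 0.556 0.2  ] F [-2.7  4.8  4.2] pos [ 563.1 -162.8   36.8] w 53.6 q6 -1.4705 e6 -0.1731
```

>>> send_rows(
  translation=[
    [0,0,0],
    [0,0,0],
    [0,0,0],
    [0,0,0],
  ],
  yaw=[0.5,1,1.5,2],
  fingers=[255,255,255,255],
)

```text
clock: 15.85
position: [563.1, -162.7, 36.8]
ee_rot: [-0.028, 1.0, 0.001, -0.0]
contact_force: [-1.9, 5.8, 4.2]
gripper_width: 53.4
```

```bash
python3 -c "from h import *;log()"
```

```text
15.85 psi 183.18 ring 0.3801 tq [1.453 0.606 0.233] F [-1.9  5.8  4.2] pos [ 563.1 -162.7   36.8] w 53.4 q6 -1.5061 e6 -0.1731
```

>>> send_rows(
  translation=[
    [0,0,0],
    [0,0,0],
    [0,0,0],
    [0,0,0],
  ],
  yaw=[0.5,1,1.5,2],
  fingers=[255,255,255,255],
)

```text
clock: 16.25
position: [563.0, -162.6, 36.8]
ee_rot: [-0.01, 1.0, 0.001, -0.0]
contact_force: [-2.3, 4.7, 4.4]
gripper_width: 53.6
```

```bash
python3 -c "from h import *;log()"
```

```text
16.25 psi 181.14 ring 0.4158 tq [1.448 0.608 0.301] F [-2.3  4.7  4.4] pos [ 563.  -162.6   36.8] w 53.6 q6 -1.5417 e6 -0.1730
```

>>> send_rows(
  translation=[
    [0,0,0],
    [0,0,0],
    [0,0,0],
    [0,0,0],
  ],
  yaw=[0.5,1,1.5,2],
  fingers=[255,255,255,255],
)

```text
clock: 16.65
position: [563.1, -162.5, 36.8]
ee_rot: [0.008, 1.0, 0.001, -0.0]
contact_force: [-1.5, 4.9, 3.6]
gripper_width: 53.6
```

```bash
python3 -c "from h import *;log()"
```

```text
16.65 psi 179.10 ring 0.4514 tq [1.448 0.623 0.23 ] F [-1.5  4.9  3.6] pos [ 563.1 -162.5   36.8] w 53.6 q6 -1.5773 e6 -0.1729
```

>>> send_rows(
  translation=[
    [0,0,0],
    [0,0,0],
    [0,0,0],
    [0,0,0],
  ],
  yaw=[0.5,1,1.5,2],
  fingers=[255,255,255,255],
)

```text
clock: 17.05
position: [563.1, -162.3, 36.8]
ee_rot: [0.026, 1.0, 0.002, -0.0]
contact_force: [-1.7, 5.6, 3.5]
gripper_width: 53.4
```

```bash
python3 -c "from h import *;log()"
```

```text
17.05 psi 177.06 ring 0.4870 tq [1.527 0.574 0.295] F [-1.7  5.6  3.5] pos [ 563.1 -162.3   36.8] w 53.4 q6 -1.6129 e6 -0.1727
```

>>> send_rows(
  translation=[
    [0,0,0],
    [0,0,0],
    [0,0,0],
    [0,0,0],
  ],
  yaw=[0.5,1,1.5,2],
  fingers=[255,255,255,255],
)

```text
clock: 17.45
position: [563.1, -162.3, 36.8]
ee_rot: [0.044, 0.999, 0.002, -0.0]
contact_force: [-1.7, 4.4, 3.9]
gripper_width: 53.4
```

```bash
python3 -c "from h import *;log()"
```

```text
17.45 psi 175.01 ring 0.5227 tq [1.434 0.601 0.263] F [-1.7  4.4  3.9] pos [ 563.1 -162.3   36.8] w 53.4 q6 -1.6486 e6 -0.1725
```

>>> send_rows(
  translation=[
    [0,0,0],
    [0,0,0],
    [0,0,0],
    [0,0,0],
  ],
  yaw=[0.5,1,1.5,2],
  fingers=[255,255,255,255],
)

```text
clock: 17.85
position: [563.1, -162.1, 36.8]
ee_rot: [0.061, 0.998, 0.002, -0.0]
contact_force: [-2.5, 5.1, 4.0]
gripper_width: 53.3
```

Run:
```python
from h import *
log()
s,im=wshot("w16");log()
cv2.imwrite("pics/w16c.png",cv2.resize(im[170:320,120:400],None,fx=2.8,fy=2.8,interpolation=cv2.INTER_CUBIC))
im=get_image("scene");cv2.imwrite("pics/s16.png",cv2.resize(im[190:290,130:290],None,fx=5,fy=5,interpolation=cv2.INTER_CUBIC))
```

```text
17.85 psi 172.97 ring 0.5584 tq [1.475 0.6   0.21 ] F [-2.5  5.1  4. ] pos [ 563.1 -162.1   36.8] w 53.3 q6 -1.6842 e6 -0.1722
17.90 psi 172.95 ring 0.5587 tq [1.425 0.546 0.138] F [-1.7  6.1  4.7] pos [ 563.1 -162.1   36.8] w 53.5 q6 -1.6846 e6 -0.1935
```

View pics/w16c.png

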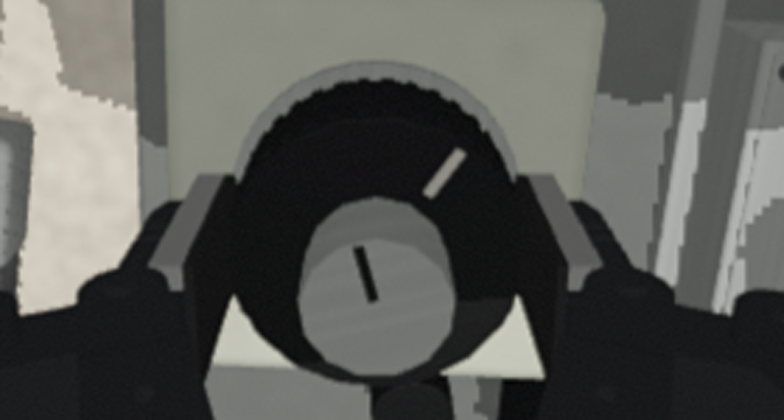

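View pics/s16.png

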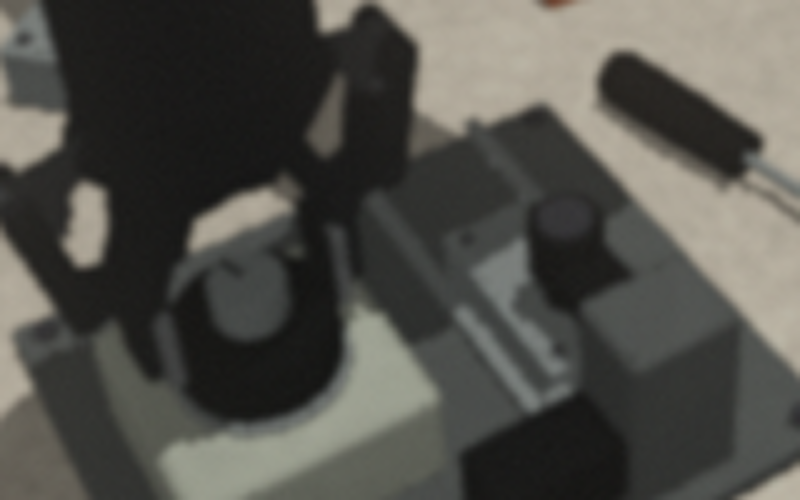

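>>> send_rows(
  translation=[
    [0,0,0],
    [0,0,0],
    [0,0,0],
    [0,0,0],
  ],
  yaw=[0.5,1,1.5,2],
  fingers=[255,255,255,255],
)

```text
clock: 18.35
position: [563.1, -162.0, 36.8]
ee_rot: [0.079, 0.997, 0.002, -0.0]
contact_force: [-2.5, 5.4, 4.1]
gripper_width: 53.5
```

```bash
python3 -c "from h import *;log()"
```

```text
18.35 psi 170.93 ring 0.5940 tq [1.424 0.575 0.202] F [-2.5  5.4  4.1] pos [ 563.1 -162.    36.8] w 53.5 q6 -1.7198 e6 -0.1719
```

>>> send_rows(
  translation=[
    [0,0,0],
    [0,0,0],
    [0,0,0],
    [0,0,0],
  ],
  yaw=[0.5,1,1.5,2],
  fingers=[255,255,255,255],
)

```text
clock: 18.75
position: [563.1, -161.9, 36.8]
ee_rot: [0.097, 0.995, 0.002, -0.0]
contact_force: [-1.4, 5.3, 4.1]
gripper_width: 53.1
```

```bash
python3 -c "from h import *;log()"
```

```text
18.75 psi 168.88 ring 0.6297 tq [1.418 0.615 0.233] F [-1.4  5.3  4.1] pos [ 563.1 -161.9   36.8] w 53.1 q6 -1.7555 e6 -0.1717
```

>>> send_rows(
  translation=[
    [0,0,0],
    [0,0,0],
    [0,0,0],
    [0,0,0],
  ],
  yaw=[0.5,1,1.5,2],
  fingers=[255,255,255,255],
)

```text
clock: 19.15
position: [563.1, -161.8, 36.8]
ee_rot: [0.115, 0.993, 0.002, -0.0]
contact_force: [-2.0, 5.5, 4.2]
gripper_width: 53.1
```

```bash
python3 -c "from h import *;log()"
```

```text
19.15 psi 166.84 ring 0.6653 tq [1.374 0.58  0.259] F [-2.   5.5  4.2] pos [ 563.1 -161.8   36.8] w 53.1 q6 -1.7911 e6 -0.1713
```

>>> send_rows(
  translation=[
    [0,0,0],
    [0,0,0],
    [0,0,0],
    [0,0,0],
  ],
  yaw=[0.5,1,1.5,2],
  fingers=[255,255,255,255],
)

```text
clock: 19.55
position: [563.1, -161.7, 36.8]
ee_rot: [0.132, 0.991, 0.002, -0.0]
contact_force: [-2.5, 5.3, 3.8]
gripper_width: 53.2
```

```bash
python3 -c "from h import *;log()"
```

```text
19.55 psi 164.80 ring 0.7009 tq [1.435 0.515 0.208] F [-2.5  5.3  3.8] pos [ 563.1 -161.7   36.8] w 53.2 q6 -1.8267 e6 -0.1710
```

>>> send_rows(
  translation=[
    [0,0,0],
    [0,0,0],
    [0,0,0],
    [0,0,0],
  ],
  yaw=[0.5,1,1.5,2],
  fingers=[255,255,255,255],
)

```text
clock: 19.95
position: [563.2, -161.6, 36.8]
ee_rot: [0.15, 0.989, 0.002, -0.0]
contact_force: [-2.6, 5.1, 4.2]
gripper_width: 53.5
```

```bash
python3 -c "from h import *;log()"
```

```text
19.95 psi 162.76 ring 0.7365 tq [1.464 0.553 0.179] F [-2.6  5.1  4.2] pos [ 563.2 -161.6   36.8] w 53.5 q6 -1.8624 e6 -0.1707
```

>>> send_rows(
  translation=[
    [0,0,0],
    [0,0,0],
    [0,0,0],
    [0,0,0],
  ],
  yaw=[0.5,1,1.5,2],
  fingers=[255,255,255,255],
)

```text
clock: 20.35
position: [563.2, -161.5, 36.8]
ee_rot: [0.167, 0.986, 0.002, -0.0]
contact_force: [-2.1, 5.2, 4.0]
gripper_width: 53.5
```

```bash
python3 -c "from h import *;log()"
```

```text
20.35 psi 160.73 ring 0.7720 tq [1.458 0.538 0.174] F [-2.1  5.2  4. ] pos [ 563.2 -161.5   36.8] w 53.5 q6 -1.8980 e6 -0.1703
```

>>> send_rows(
  translation=[
    [0,0,0],
    [0,0,0],
    [0,0,0],
    [0,0,0],
  ],
  yaw=[0.5,1,1.5,2],
  fingers=[255,255,255,255],
)

```text
clock: 20.75
position: [563.3, -161.4, 36.8]
ee_rot: [0.185, 0.983, 0.002, -0.0]
contact_force: [-1.7, 4.9, 4.7]
gripper_width: 53.8
```

Run:
```python
from h import *
log()
im=get_image("scene");log();cv2.imwrite("pics/s17.png",cv2.resize(im[190:290,190:290],None,fx=6,fy=6,interpolation=cv2.INTER_CUBIC))
```

```text
20.75 psi 158.69 ring 0.8076 tq [1.359 0.549 0.223] F [-1.7  4.9  4.7] pos [ 563.3 -161.4   36.8] w 53.8 q6 -1.9337 e6 -0.1699
20.80 psi 158.67 ring 0.8080 tq [1.396 0.547 0.162] F [-1.5  4.2  4.5] pos [ 563.3 -161.4   36.8] w 53.5 q6 -1.9340 e6 -0.1938
```

View pics/s17.png

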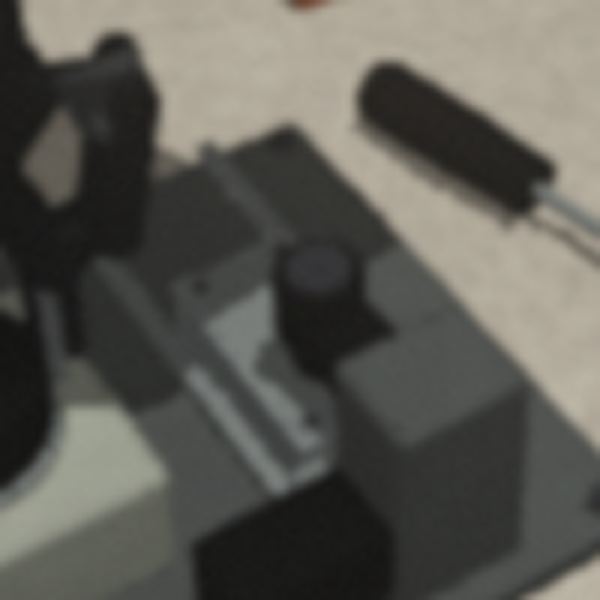

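>>> send_rows(
  translation=[
    [0,0,0],
    [0,0,0],
    [0,0,0],
    [0,0,0],
  ],
  yaw=[0.5,1,1.5,2],
  fingers=[255,255,255,255],
)

```text
clock: 21.2
position: [563.3, -161.3, 36.8]
ee_rot: [0.203, 0.979, 0.002, -0.001]
contact_force: [-1.6, 5.7, 4.0]
gripper_width: 53.3
```

```bash
python3 -c "from h import *;log()"
```

```text
21.20 psi 156.63 ring 0.8436 tq [1.411 0.553 0.203] F [-1.6  5.7  4. ] pos [ 563.3 -161.3   36.8] w 53.3 q6 -1.9696 e6 -0.1695
```

>>> send_rows(
  translation=[
    [0,0,0],
    [0,0,0],
    [0,0,0],
    [0,0,0],
  ],
  yaw=[0.5,1,1.5,2],
  fingers=[255,255,255,255],
)

```text
clock: 21.6
position: [563.4, -161.2, 36.8]
ee_rot: [0.22, 0.976, 0.002, -0.001]
contact_force: [-2.7, 4.0, 3.8]
gripper_width: 53.4
```

```bash
python3 -c "from h import *;log()"
```

```text
21.60 psi 154.59 ring 0.8792 tq [1.416 0.552 0.22 ] F [-2.7  4.   3.8] pos [ 563.4 -161.2   36.8] w 53.4 q6 -2.0053 e6 -0.1691
```

>>> send_rows(
  translation=[
    [0,0,0],
    [0,0,0],
    [0,0,0],
    [0,0,0],
  ],
  yaw=[0.5,1,1.5,2],
  fingers=[255,255,255,255],
)

```text
clock: 22.0
position: [563.4, -161.1, 36.8]
ee_rot: [0.237, 0.971, 0.002, -0.001]
contact_force: [-1.2, 5.1, 4.0]
gripper_width: 53.3
```

```bash
python3 -c "from h import *;log()"
```

```text
22.00 psi 152.55 ring 0.9147 tq [1.333 0.582 0.234] F [-1.2  5.1  4. ] pos [ 563.4 -161.1   36.8] w 53.3 q6 -2.0409 e6 -0.1862
```

>>> send_rows(
  translation=[
    [0,0,0],
    [0,0,0],
    [0,0,0],
    [0,0,0],
  ],
  yaw=[0.5,1,1.5,2],
  fingers=[255,255,255,255],
)

```text
clock: 22.4
position: [563.4, -161.0, 36.8]
ee_rot: [0.254, 0.967, 0.002, -0.001]
contact_force: [-1.9, 5.6, 3.8]
gripper_width: 53.6
```

```bash
python3 -c "from h import *;log()"
```

```text
22.40 psi 150.52 ring 0.9501 tq [1.394 0.605 0.25 ] F [-1.9  5.6  3.8] pos [ 563.4 -161.    36.8] w 53.6 q6 -2.0764 e6 -0.2152
```

Contact felt: joint-6 effort rose from 0.169 to 0.186 to 0.215 N m, a slope of 0.82 N m/rad (0.86 expected). That puts first contact at about 0.893 rad and the 10 N target at about 1.033 rad.

>>> send_rows(
  translation=[
    [0,0,0],
    [0,0,0],
    [0,0,0],
    [0,0,0],
  ],
  yaw=[0.5,1,1.5,2],
  fingers=[255,255,255,255],
)

```text
clock: 22.8
position: [563.5, -160.9, 36.8]
ee_rot: [0.271, 0.962, 0.002, -0.001]
contact_force: [-2.0, 5.4, 3.8]
gripper_width: 53.6
```

```bash
python3 -c "from h import *;log()"
```

```text
22.80 psi 148.50 ring 0.9854 tq [1.384 0.593 0.307] F [-2.   5.4  3.8] pos [ 563.5 -160.9   36.8] w 53.6 q6 -2.1118 e6 -0.2439
```

>>> send_rows(
  translation=[
    [0,0,0],
    [0,0,0],
    [0,0,0],
    [0,0,0],
  ],
  yaw=[0.5,1,1.5,2],
  fingers=[255,255,255,255],
)

```text
clock: 23.2
position: [563.5, -160.8, 36.8]
ee_rot: [0.288, 0.958, 0.002, -0.001]
contact_force: [-2.3, 4.3, 3.8]
gripper_width: 53.5
```

```bash
python3 -c "from h import *;log()"
```

```text
23.20 psi 146.49 ring 1.0205 tq [1.396 0.528 0.341] F [-2.3  4.3  3.8] pos [ 563.5 -160.8   36.8] w 53.5 q6 -2.1471 e6 -0.2725
```

>>> send_rows(
  translation=[
    [0,0,0],
    [0,0,0],
    [0,0,0],
    [0,0,0],
  ],
  yaw=[0.3,0.6,0.6,0.6],
  fingers=[255,255,255,255],
)

```text
clock: 23.6
position: [563.6, -160.8, 36.8]
ee_rot: [0.293, 0.956, 0.002, -0.001]
contact_force: [-2.0, 5.1, 3.7]
gripper_width: 53.5
```

```bash
python3 -c "from h import *;log()"
```

```text
23.60 psi 145.88 ring 1.0312 tq [1.318 0.635 0.282] F [-2.   5.1  3.7] pos [ 563.6 -160.8   36.8] w 53.5 q6 -2.1578 e6 -0.2538
```

>>> send_rows(
  translation=[
    [0,0,0],
    [0,0,0],
  ],
  yaw=[0,0],
  fingers=[255,255],
)

```text
clock: 23.8
position: [563.6, -160.8, 36.8]
ee_rot: [0.293, 0.956, 0.002, -0.001]
contact_force: [-2.3, 5.1, 3.9]
gripper_width: 53.7
```

```bash
python3 -c "from h import *;log()"
```

```text
23.80 psi 145.87 ring 1.0313 tq [1.262 0.521 0.284] F [-2.3  5.1  3.9] pos [ 563.6 -160.8   36.8] w 53.7 q6 -2.1580 e6 -0.2837
```

>>> send_rows(
  translation=[
    [0,0,0],
    [0,0,0],
  ],
  yaw=[-0.1,-0.1],
  fingers=[255,255],
)

```text
clock: 24.0
position: [563.6, -160.8, 36.8]
ee_rot: [0.293, 0.956, 0.002, -0.001]
contact_force: [-1.9, 4.3, 4.3]
gripper_width: 53.7
```

```bash
python3 -c "from h import *;log()"
```

```text
24.00 psi 145.94 ring 1.0301 tq [1.311 0.592 0.049] F [-1.9  4.3  4.3] pos [ 563.6 -160.8   36.8] w 53.7 q6 -2.1567 e6 -0.1170
```

>>> send_rows(
  translation=[
    [0,0,0],
    [0,0,0],
    [0,0,0],
    [0,0,0],
    [0,0,0],
    [0,0,0],
  ],
  yaw=[-0.02,-0.02,-0.02,-0.02,-0.02,-0.02],
  fingers=[200,130,60,0,0,0],
)

```text
clock: 24.6
position: [563.7, -161.2, 36.7]
ee_rot: [0.293, 0.956, 0.002, -0.0]
contact_force: [-0.5, 0.9, -1.0]
gripper_width: 85.5
```

Run:
```python
from h import *
log()
s,im=wshot("w20")
cv2.imwrite("pics/w20c.png",cv2.resize(im[170:320,120:400],None,fx=2.8,fy=2.8,interpolation=cv2.INTER_CUBIC))
```

```text
24.60 psi 145.93 ring 1.0302 tq [-0.046 -0.001 -0.014] F [-0.5  0.9 -1. ] pos [ 563.7 -161.2   36.7] w 85.5 q6 -2.1565 e6 -0.0012
```

View pics/w20c.png

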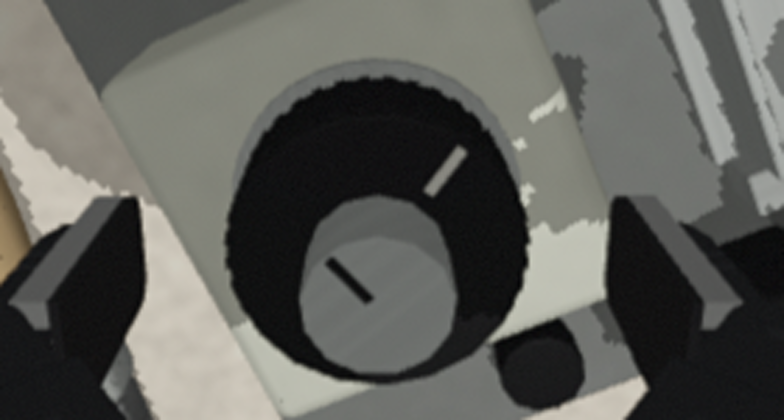

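>>> send_rows(
  translation=[
    [0,0,-0.01],
    [0,0,-0.03],
    [0,0,-0.06],
    [0,0,-0.1],
    [0,0,-0.14],
    [0,0,-0.18],
    [0.03,0,-0.18],
    [0.07,0,-0.18],
    [0.07,0,-0.18],
    [0.07,0,-0.18],
  ],
  yaw=[0,0,0,0,0,0,0,0,0,0],
  fingers=[0,0,0,0,0,0,0,0,0,0],
)

```text
clock: 25.65
position: [505.6, -122.5, 218.4]
ee_rot: [0.292, 0.956, 0.002, 0.001]
contact_force: [-0.5, 0.4, 0.5]
gripper_width: 85.3
```

Run:
```python
from h import *
log()
s,im=wshot("w21");cv2.imwrite("pics/w21b.png",cv2.resize(im,None,fx=1.5,fy=1.5,interpolation=cv2.INTER_CUBIC))
im=get_image("scene");cv2.imwrite("pics/s21.png",cv2.resize(im[195:345,110:310],None,fx=4,fy=4,interpolation=cv2.INTER_CUBIC))
```

```text
25.65 psi 146.00 ring 1.0290 tq [-0.005 -0.013 -0.079] F [-0.5  0.4  0.5] pos [ 505.6 -122.5  218.4] w 85.3 q6 -2.2348 e6 -0.0094
```

View pics/w21b.png

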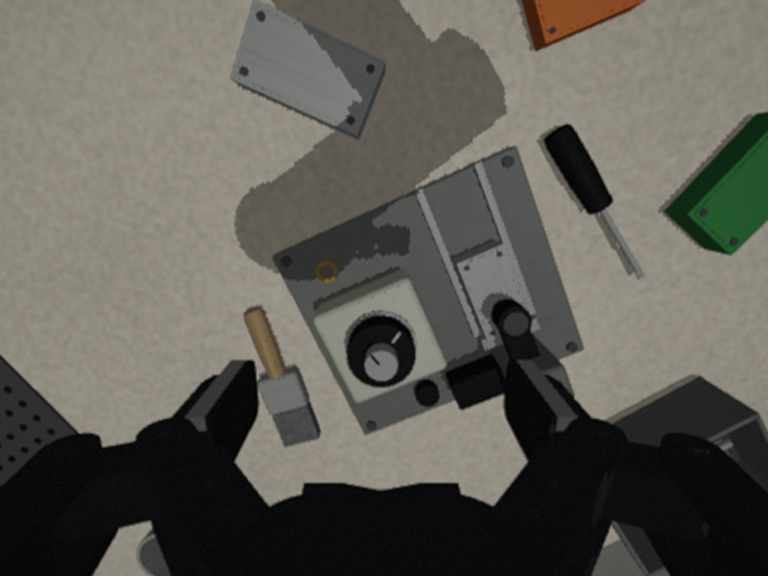

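View pics/s21.png

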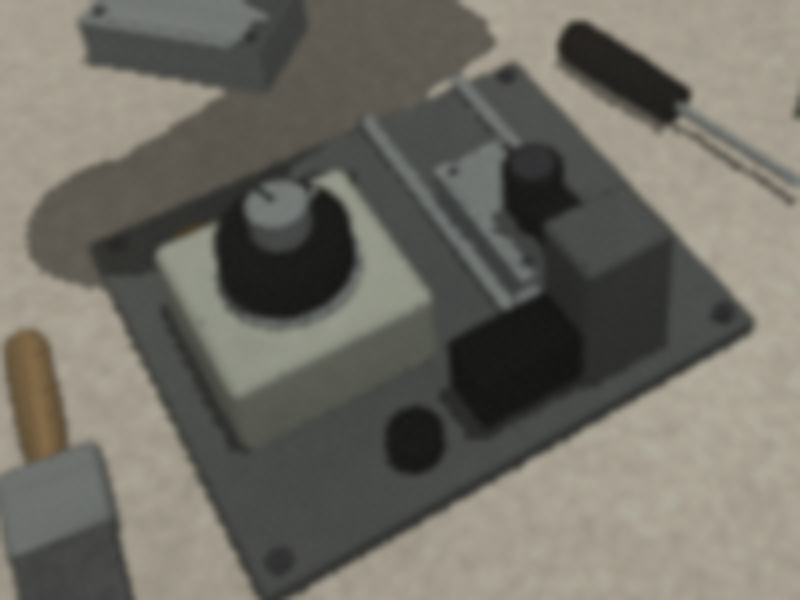

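Run:
```python
from h import *
im=cv2.imread("pics/w21.png");cv2.imwrite("pics/w21c.png",cv2.resize(im[95:295,175:395],None,fx=3,fy=3,interpolation=cv2.INTER_CUBIC))
```

```text
(no output)
```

View pics/w21c.png

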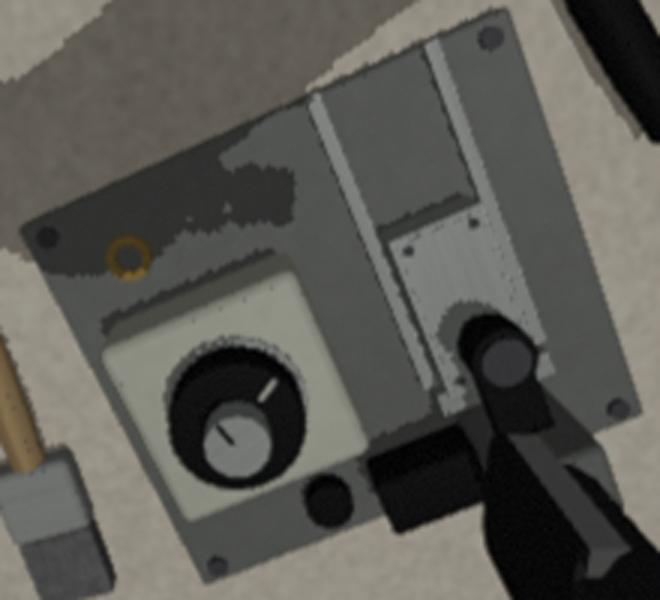

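Run:
```python
from h import *
def go(name,sc,ox,oy,C,pts):
    u=lambda x,y:((x+.5)/sc-.5+ox,(y+.5)/sc-.5+oy)
    loc=[(105,120),(-105,120),(-105,-120),(105,-120)]
    th,o,r=fit(loc,[wplane(name,u(*p),12) for p in C]);print(name,th,o,abs(r).max().round(1))
    inv=lambda p:np.array([[np.cos(th),np.sin(th)],[-np.sin(th),np.cos(th)]])@(np.array(p)[:2]-o)
    G={n:inv(wplane(name,u(*p),z)) for n,p,z in pts}
    for k in G: print(k,G[k].round(1))
    for a,b in(("rm0","rm1"),("fm0","fm1")):
        d=G[b]-G[a];print(a,np.degrees(np.arctan2(d[1],d[0])).round(1))
go("w10",3,140,20,[(595,535),(632,48),(54,50),(97,535)],[("rm0",(191,268),81),("rm1",(190,238),81),("fm0",(183,309),98),("fm1",(171,279),98),("mrear",(477,223),36)])
go("w21",3,175,95,[(640,412),(508,8),(20,230),(205,583)],[("rm0",(260,400),81),("rm1",(275,380),81),("fm0",(231,443),98),("fm1",(218,427),98),("mrearL",(388,243),36),("mrearR",(478,208),36)])
```

```text
w10 -0.17387386793334234 [ 574.98655827 -108.51563155] 2.2
rm0 [-15.8 -55.1]
rm1 [-26.  -54.9]
fm0 [ -1.9 -55.6]
fm1 [-11.7 -59.1]
mrear [-34.2  53.5]
rm0 179.0
fm0 -160.3
w21 -0.17539820178406534 [ 574.50979336 -108.56054249] 3.1
rm0 [ -7.1 -41.4]
rm1 [-12.5 -32.6]
fm0 [ -2.  -56.3]
fm1 [-10.2 -58.2]
mrearL [-34.   32.5]
mrearR [-32.6  73.4]
rm0 121.4
fm0 -167.4
```

```bash
python3 -c "
from bench import *
print(job_done())"
```

```text
the job is handed in; nothing more can be done
None
```

I pushed the module home, turned only the coarse ring until the nose bears on the module at about 10 N by estimate, and handed the job in at about 26 s of the 70.

- **Module:** Pushed about 38 mm with the shut fingers until it stopped; I held about 11 N against the stop. In the wrist view its rear edge measured x = -34.2 mm on the gauge, where home is -35. My first pass went over the module without touching it, because the finger tips sit about 26 mm behind the stated TCP. I backed off, lowered and repeated.
- **Coarse ring:** Gripped from above and turned 1.03 rad clockwise. Joint effort began to rise at 0.893 rad, with a slope of 0.82 N m/rad (0.86 expected). That gives about 9.9 N from the angle; just before the end the torque reading gave 8.7 N against 9.2 N from the angle. I relaxed the wrist torque to near zero before opening, and the ring mark did not move when I let go.
- **Last checks:**
    - The robot is clear of everything, with force near zero.
    - The ring mark measured 1.005 rad in the picture, against 1.03 rad from the arm.
    - The fine-knob mark differed by 7° between two far views, which I put down to pixel error on a small mark. The in-grip close-ups agree with it not moving, to about 1–2° after a rough foreshortening correction.
    - After the turn, the module's rear edge measured between -34.0 and -32.6 mm in a poorer-fitting view. I take that as measurement error, not movement.
    - No contact with the scope head was seen, and the small things look to be where they were.

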